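# Change the batch of stone boxes in the imaging viewer

### The arm

A 6-joint arm with a two-finger parallel gripper is mounted at the origin on the work surface. World frame = base frame: x ahead of the robot, y to its left, z up, the work surface at z = 0. Lengths are in m, angles in rad, forces in N, time in s.
With the tool pointing down it reaches from about 0.3 to 0.875 m from the base axis. Payload 6.4 kg.
Tool frame: the origin (TCP) lies midway between the tips of the shut fingers; the grasp point (between the pads) lies 19 mm behind it; z points along the fingers, y is the direction in which the jaws open and shut (so a half turn about z gives the same grasp; the last joint's range is limited). The gripper opens to 85 mm and grips with 20 to 120 N. Pads are 22 mm wide; open, the fingers measure 114 mm over their backs; the gripper's body (76 mm by 85 mm) begins 54 mm behind the grasp point. The pads swing forward as they close: fully open they stand 13 mm farther back than shut.
Start: joints at [-1.482, 0.181, 1.607, -0, 1.354, -0.206], TCP at [0.167, -0.55, 0.231] pointing down, gripper open.
Joint ranges: [-2.99, 2.99], [-0.89, 2.07], [0.3, 2.58], [-1.14, 4.28], [0, 2.63], [-3.12, 3.12]. Speed limits (rad/s): [2.57, 2.57, 3.01, 3.14, 3.14, 3.14].

### API

Orientations are given as a unit quaternion [w, x, y, z].
In Python, from bench import ctrl gives the robot as it stands.
- The arm moves only by the tool apply_moves, never from a script. Its argument "plan" is a list of rows, each an object with "translation": the shift along the tool's x, y, z in m, a list of three; "angular": the turn, a rotation vector about the tool's x, y, z in rad, a list of three; "hand": the finger opening in m, from 0 to 0.0854. In form: [{"translation": [x, y, z], "angular": [rx, ry, rz], "hand": hand}, ...]. A call has 1 to 10 rows; each row shifts and turns the commanded pose from where the row before left it, along the tool's axes as they then stand; what a row does not reach is not made up. A row lasts 1/8 s, in which the tool goes at most 62.5 mm and 10.7 degrees, less where a joint would pass 70% of its speed; a pose out of reach is approached as far as the arm can. A call with a gripper value outside its range is refused whole. The fingers move at their own pace and stop on an object; the grip force is fixed at half the most. Time passes only in rows, so rows that do not move let the fingers close. It gives the time, the measured TCP pose, the force and the opening at its end, in the units of the state.
- ctrl.get_obs(): the state, without advancing time (a new reading comes with each control period).
- ctrl.camera(name): name is "side" or "top"; returns a dict with "img" (384x512x3 uint8, red, green, blue), "K" (3x3 intrinsics, pixels), "eye" and "orientation" of the camera in the world. Camera axes: x right, y up, looking along -z (the intrinsics and any distortion apply to the point x, -y, -z); pixel columns grow to the right and rows downward; lengths in m; the calibration is good to about 2 mm. A picture is of the moment at which its call begins. There is no depth.
- ctrl.hand_in(): hands the job in, once; it reports no verdict.
The state is a dict: "time_s": time; "q": joint angles; "dq": joint speeds; "joint_efforts": joint torques, N m; "eef_pos": TCP position; "eef_rot": TCP orientation; "wrist_force": force on the tool from outside, world axes, zero at the start; "torque": the same for the moment, N m; "opening": opening from 0.0 (shut) to 1.0 (fully open).
Only numpy, scipy, OpenCV 4.12 (cv2) and the standard library are available. Lean on these libraries where they do the work, as an engineer would, in place of code of your own. Each camera call takes 0.05 s, during which the arm holds its last target.

### The job

Change the batch in the imaging viewer. Raise its head with the red lever, pull the sliding stage fully out by its brass grip, move the photographed (white) stone boxes from the stage to the green-lined tray, and set every waiting (black) stone box flat in the stage, one to a bay, all boxes lid up. Then slide the stage fully home and put the lever fully down so that the hood closes over it; never have the hood down while the stage is away from home, do not push on the hood itself, and leave the other things on the bench where they lie.

Things in the scene. Friction and masses are not known exactly. Their poses are not given: they have to be found in the camera images.
- viewer_front (a point): imaging viewer, fixed: cream base 250 (x) x 450 (y) x 36 mm high, a column and a head over its left (+y) end, 0.32 m high. The point is the middle of the base's front top edge; x to the viewer's back, away from the robot, y along the track towards the head, z up. The head's casing is 150 mm wide, centred 125 mm to +y; its front is 50 mm behind this point, its underside 187 mm above the bench.
- stage_floor (a point): sliding stage: black tray 156 x 156 mm, its grey floor divided by a low rim and cross (4 mm thick, 5 mm high) into four bays, each 72 x 72 mm inside. The point is the middle of the floor's top, 50 mm above the bench; x to the viewer's back, y along the track to the head, z up. Bay centres at x = +-38 mm, y = +-38 mm. A box fits a bay along either axis.
- stage_grip (a point): brass pull grip of the stage: upright block 14 (y) x 28 (x) x 56 mm high, 156 mm in front of the stage's middle and 40 mm to -y. The point is inside it, 17 mm below its top, 85 mm above the bench; axes as stage_floor. Pinch it from above across its 14 mm; it moves with the stage along y. The hood's front is 70 mm behind it when the stage is home.
- stage (a joint): travel of the stage, m: 0 = fully home under the head, 0.25 = fully out, clear of the head, at the loading end (it grows as the stage moves along -y of the viewer). About 1.5 N moves it; it stays where it is left; end stops at both ends.
- lever (a joint): head lever, rad: 0 = down (hood lowered over the stage), 0.8 = fully up (hood 48 mm higher); it stays where it is left. About 5 N at the tip lifts it, 2 N lowers it.
- lever_tip (a point): red round grip of the head lever, on the head's left (+y) side, pointing to the robot. The point is on its axis, 112 mm from the pivot; the grip is 16 mm thick and runs from 88 to 134 mm from the pivot. Pinch it from above along y. It swings in the viewer's x-z plane about lever_pivot: at 0 the lever points 0.4 rad below level, at 0.8 it points 0.4 rad above level.
- lever_pivot (a point): pivot of the head lever, 20 mm off the left side of the head's casing, 212 mm above the bench; axes as viewer_front. The lever reaches from it to the front (-x).
- hood: black light hood under the head, 172 x 172 mm and 65 mm high, open below. Its point is the centre of its lower edge, 58 mm above the bench when lowered (3 mm over the stage's rim), 106 mm when raised; it moves with the lever only.
- tin: bystander: dented tin stone tin, round, 87 mm across, 37 mm high; origin under its centre
- tweezer: bystander: horn-handled tweezer, 148 mm long, 16 mm wide, 11 mm high, lying along its x axis; origin at the front of its handle
- magnifier: bystander: tarnished silver magnifier, lens rim 69 mm across, 120 mm handle-to-lens, 11 mm high; origin under the lens centre, handle to its -x
- scoop: bystander: brass sorting scoop, pan 70 x 50 x 14 mm to +x of its origin, 60 mm wooden handle to -x
- tray_floor (a point): tray for photographed boxes, fixed: low oak tray lined with green baize, 190 (x) x 86 (y) mm, walls 5 mm thick and 10 mm high, inside 180 x 76 mm. The point is the middle of its floor, 3 mm above the bench; x along its length, z up. Two boxes fit side by side, each with its 62 mm length across the tray (along y), 45 mm either side of the middle.
- box1_c (a point): waiting stone box: black base, clear lid with three red stones showing on black foam, 62 long x 40 wide x 30 mm high, about 70 g. The point is its centre, 15 mm above its underside; x along the 62 mm length, z out of the lid. It starts on the bench, lid up. Grip it across the 40 mm. May be absent.
- box2_c (a point): waiting stone box: black base, clear lid with three blue stones showing on black foam, 62 long x 40 wide x 30 mm high, about 70 g. The point is its centre, 15 mm above its underside; x along the 62 mm length, z out of the lid. It starts on the bench, lid up. Grip it across the 40 mm. May be absent.
- box3_c (a point): waiting stone box: black base, clear lid with three green stones showing on black foam, 62 long x 40 wide x 30 mm high, about 70 g. The point is its centre, 15 mm above its underside; x along the 62 mm length, z out of the lid. It starts on the bench, lid up. Grip it across the 40 mm. May be absent.
- done1_c (a point): photographed stone box: white base, clear lid with three yellow stones showing on white foam, 62 long x 40 wide x 30 mm high, about 70 g. The point is its centre, 15 mm above its underside; x along the 62 mm length, z out of the lid. It starts in a bay of the stage, under the hood, lid up. Grip it across the 40 mm. May be absent.
- done2_c (a point): photographed stone box: white base, clear lid with three yellow stones showing on white foam, 62 long x 40 wide x 30 mm high, about 70 g. The point is its centre, 15 mm above its underside; x along the 62 mm length, z out of the lid. It starts in a bay of the stage, under the hood, lid up. Grip it across the 40 mm. May be absent.
- done3_c (a point): photographed stone box: white base, clear lid with three yellow stones showing on white foam, 62 long x 40 wide x 30 mm high, about 70 g. The point is its centre, 15 mm above its underside; x along the 62 mm length, z out of the lid. It starts in a bay of the stage, under the hood, lid up. Grip it across the 40 mm. May be absent.
Mind the look-alikes: they are no part of the job. Leave any orange or turquoise look-alike of the part that bears box3_c alone.

How it is judged:
On the way, in this order (a step that is already met when the one before it is completed fails the run):
1. the head is raised by its lever while the stage is still home (value of joint lever above 0.7 rad and value of joint stage below 0.02 m), for 0.2 s.
2. the stage is fully out (value of joint stage above 0.238 m and value of joint lever above 0.7 rad), for 0.2 s.
3. every waiting (black) box lies flat, lid up, in a bay of the stage and every photographed (white) box flat in the tray, while the stage is out (value of joint stage above 0.22 m and value of joint lever above 0.7 rad and x of box1_c in the frame of stage_floor between -0.064 and 0.064 m and y of box1_c in the frame of stage_floor between -0.064 and 0.064 m and z of box1_c in the frame of stage_floor between 0.012 and 0.018 m and angle between each of box1_c, box2_c, box3_c, done1_c, done2_c, done3_c's own z axis and vertical below 0.1 rad and x of box2_c in the frame of stage_floor between -0.064 and 0.064 m and y of box2_c in the frame of stage_floor between -0.064 and 0.064 m and z of box2_c in the frame of stage_floor between 0.012 and 0.018 m and x of box3_c in the frame of stage_floor between -0.064 and 0.064 m and y of box3_c in the frame of stage_floor between -0.064 and 0.064 m and z of box3_c in the frame of stage_floor between 0.012 and 0.018 m and x of done1_c in the frame of tray_floor between -0.08 and 0.08 m and y of done1_c in the frame of tray_floor between -0.03 and 0.03 m and z of done1_c in the frame of tray_floor between 0.012 and 0.018 m and x of done2_c in the frame of tray_floor between -0.08 and 0.08 m and y of done2_c in the frame of tray_floor between -0.03 and 0.03 m and z of done2_c in the frame of tray_floor between 0.012 and 0.018 m and x of done3_c in the frame of tray_floor between -0.08 and 0.08 m and y of done3_c in the frame of tray_floor between -0.03 and 0.03 m and z of done3_c in the frame of tray_floor between 0.012 and 0.018 m), for 0.2 s.
4. the loaded stage is fully home under the raised head (value of joint stage below 0.008 m and value of joint lever above 0.7 rad and x of box1_c in the frame of stage_floor between -0.064 and 0.064 m and y of box1_c in the frame of stage_floor between -0.064 and 0.064 m and z of box1_c in the frame of stage_floor between 0.012 and 0.018 m and angle between each of box1_c, box2_c, box3_c, done1_c, done2_c, done3_c's own z axis and vertical below 0.1 rad and x of box2_c in the frame of stage_floor between -0.064 and 0.064 m and y of box2_c in the frame of stage_floor between -0.064 and 0.064 m and z of box2_c in the frame of stage_floor between 0.012 and 0.018 m and x of box3_c in the frame of stage_floor between -0.064 and 0.064 m and y of box3_c in the frame of stage_floor between -0.064 and 0.064 m and z of box3_c in the frame of stage_floor between 0.012 and 0.018 m and x of done1_c in the frame of tray_floor between -0.08 and 0.08 m and y of done1_c in the frame of tray_floor between -0.03 and 0.03 m and z of done1_c in the frame of tray_floor between 0.012 and 0.018 m and x of done2_c in the frame of tray_floor between -0.08 and 0.08 m and y of done2_c in the frame of tray_floor between -0.03 and 0.03 m and z of done2_c in the frame of tray_floor between 0.012 and 0.018 m and x of done3_c in the frame of tray_floor between -0.08 and 0.08 m and y of done3_c in the frame of tray_floor between -0.03 and 0.03 m and z of done3_c in the frame of tray_floor between 0.012 and 0.018 m), for 0.2 s.
5. the lever is fully down (value of joint stage below 0.008 m and value of joint lever below 0.08 rad), for 0.2 s.
At the end, for the whole second after the job is handed in: Stage home (under 8 mm), lever down (under 0.08 rad), each black box flat in a bay of the stage (centre within 64 mm of its middle along x and y), each white box flat in the tray (within 80 mm along x, 30 mm along y of its middle), all 12 to 18 mm above the floor, lid up and at rest (all of step 5 and x of box1_c in the frame of stage_floor between -0.064 and 0.064 m and y of box1_c in the frame of stage_floor between -0.064 and 0.064 m and z of box1_c in the frame of stage_floor between 0.012 and 0.018 m and angle between each of box1_c, box2_c, box3_c, done1_c, done2_c, done3_c's own z axis and vertical below 0.1 rad and x of box2_c in the frame of stage_floor between -0.064 and 0.064 m and y of box2_c in the frame of stage_floor between -0.064 and 0.064 m and z of box2_c in the frame of stage_floor between 0.012 and 0.018 m and x of box3_c in the frame of stage_floor between -0.064 and 0.064 m and y of box3_c in the frame of stage_floor between -0.064 and 0.064 m and z of box3_c in the frame of stage_floor between 0.012 and 0.018 m and x of done1_c in the frame of tray_floor between -0.08 and 0.08 m and y of done1_c in the frame of tray_floor between -0.03 and 0.03 m and z of done1_c in the frame of tray_floor between 0.012 and 0.018 m and x of done2_c in the frame of tray_floor between -0.08 and 0.08 m and y of done2_c in the frame of tray_floor between -0.03 and 0.03 m and z of done2_c in the frame of tray_floor between 0.012 and 0.018 m and x of done3_c in the frame of tray_floor between -0.08 and 0.08 m and y of done3_c in the frame of tray_floor between -0.03 and 0.03 m and z of done3_c in the frame of tray_floor between 0.012 and 0.018 m and linear speed of each of box1, box2, box3, done1, done2, done3 below 0.03 m/s); the robot touches nothing.
It fails at once if the hood is down (lever below 0.4 rad) while the stage is more than 30 mm from home (value of joint lever below 0.4 rad and value of joint stage above 0.03 m).
It fails at once if the robot pushes on the hood itself with more than 5 N (contact force between any of the arm, the fingers and hood above 5 N).
It fails at once if a bystander (tin, tweezer, magnifier or scoop) is moved more than 40 mm (distance of any of tin, tweezer, magnifier, scoop from where it was at the start of the episode above 0.04 m).
Of box1, box2, box3 only 2 to 3 are there at a start; the rules pass over those that are not, and their reading is None.
Of done1, done2, done3 only 1 to 2 are there at a start; the rules pass over those that are not, and their reading is None.
At some moment in a run one of box1, box2, box3, done1, done2, done3 may be knocked a few centimetres aside while the robot is not near it.
Once in a run the grip may slacken for a moment while it holds something.
It also fails if it takes over 208 s, if anything falls off the work surface, if the arm or the gripper's body presses on something with over 40 N, if the wrist force passes 120 N, or if a joint passes its speed limit or range.

## Working session

There is one attempt and no reset: what is moved stays moved. The work goes in short steps, Python scripts to look and compute and a tool call to move; the robot and the scene stay as the last step left them, time stands still between calls to the robot, and variables do not carry over. Pictures are saved under pics/ and viewed, and the job is handed in when it is done.

Besides the shell and the picture viewer there is one more tool, called in YAML: its name, and indented under it one key for each argument. apply_moves: Moves the arm, as the interface text tells. Its arguments: {"type":"object","properties":{"plan":{"type":"array","items":{"type":"object","properties":{"translation":{"type":"array","items":{"type":"number"}},"angular":{"type":"array","items":{"type":"number"}},"hand":{"type":"number"}}}}},"required":["plan"]}

```bash
ls; mkdir -p pics
cat > h.py <<'E'
import numpy as np,cv2,sys
sys.path.insert(0,'.')
from bench import ctrl
from scipy.spatial.transform import Rotation as R
def rot(q): return R.from_quat([q[1],q[2],q[3],q[0]]).as_matrix()
def snap(n,f):
    c=ctrl.camera(n); cv2.imwrite('pics/'+f,c['img'][:,:,::-1]); np.savez('pics/'+f+'.npz',K=c['K'],eye=c['eye'],o=c['orientation'],img=c['img'],**({'d':c['distortion']} if 'distortion' in c else {})); return c
def load(f): 
    z=np.load('pics/'+f+'.npz'); return dict(K=z['K'],eye=z['eye'],orientation=z['o'],img=z['img'])
def proj(c,P):
    P=np.atleast_2d(P); p=(P-c['eye'])@rot(c['orientation']); p=p*[1,-1,-1]; u=p@np.array(c['K']).T; return u[:,:2]/u[:,2:]
def ray(c,uv,z):
    d=np.linalg.inv(c['K'])@[uv[0],uv[1],1]; d=rot(c['orientation'])@(d*[1,-1,-1]); e=np.array(c['eye']); return e+d*(z-e[2])/d[2]
def crop(c,f,x0,y0,x1,y1,s): cv2.imwrite('pics/'+f,cv2.resize(c['img'][y0:y1,x0:x1,::-1],None,fx=s,fy=s,interpolation=cv2.INTER_CUBIC))
E
python3 - <<'E'
from h import *
o=ctrl.get_obs(); print({k:np.round(v,3) for k,v in o.items()})
for n in('top','side'):
    c=snap(n,n+'0.png'); print(c.keys(),c['K'],c['eye'],c['orientation'])
    for k in c:
        if k not in('img','K','eye','orientation'):print(k,c[k])
    crop(c,n+'0b.png',0,0,512,384,1.56)
E
```

```text
pics
{'time_s': np.float64(0.0), 'q': array([-1.482,  0.182,  1.608,  0.   ,  1.354, -0.206]), 'dq': array([-0.   , -0.001,  0.   , -0.002, -0.   , -0.001]), 'joint_efforts': array([-1.0000e-03, -4.4487e+01, -3.5134e+01, -0.0000e+00,  9.0000e-03,
       -0.0000e+00]), 'eef_pos': array([ 0.167, -0.55 ,  0.23 ]), 'eef_rot': array([-0.001,  0.989,  0.147,  0.   ]), 'wrist_force': array([ 0.172, -0.335,  0.54 ]), 'torque': array([0.055, 0.043, 0.023]), 'opening': np.float64(1.001)}
dict_keys(['img', 'K', 'eye', 'orientation']) [[349.63063306   0.         250.75844512]
 [  0.         349.63063306 192.45177143]
 [  0.           0.           1.        ]] [ 0.36381501 -0.04088868  1.04461753] [ 0.70893459  0.06274566 -0.06368944 -0.69958443]
dict_keys(['img', 'K', 'eye', 'orientation']) [[470.8353196    0.         256.59558461]
 [  0.         470.8353196  194.95430363]
 [  0.           0.           1.        ]] [0.16159889 1.07480472 1.14082745] [-0.14306699 -0.05875006  0.41759974  0.89537184]
```

View pics/top0b.png

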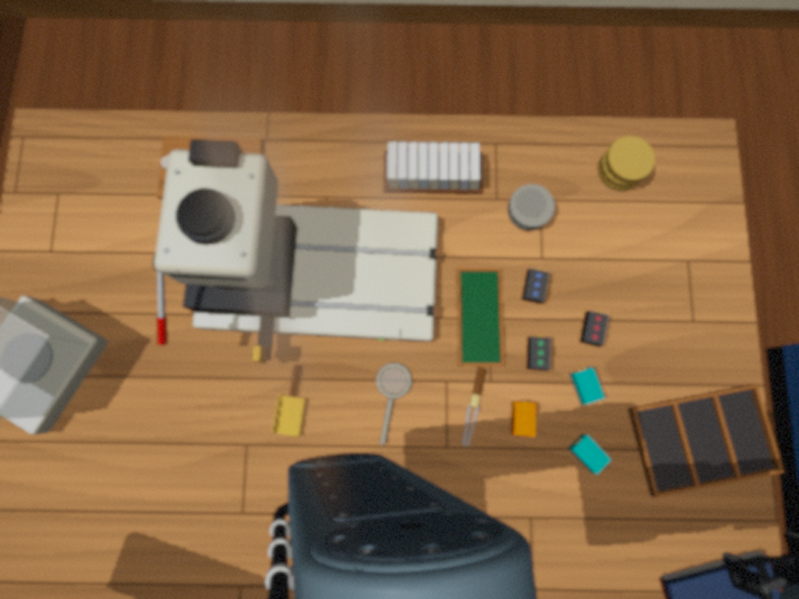

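View pics/side0b.png

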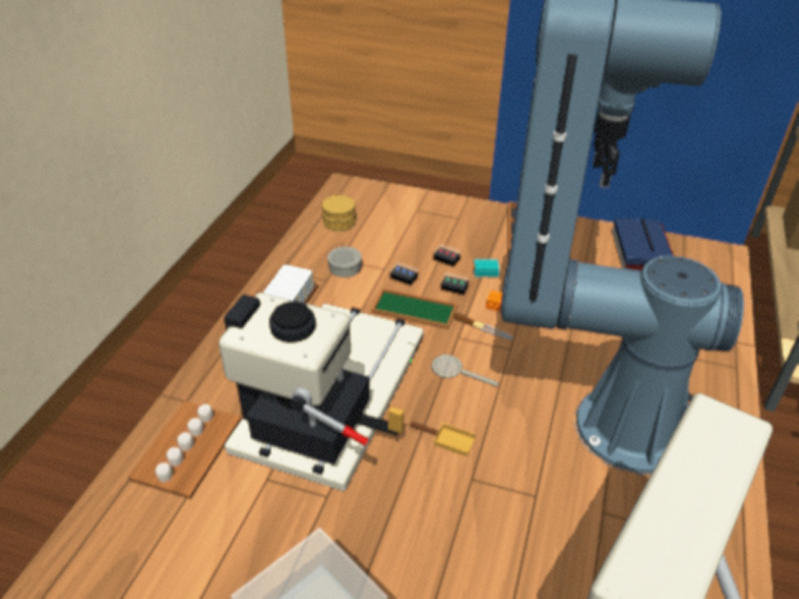

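The top view shows three waiting boxes: blue stones at (536,286), red at (595,328) and green at (540,352). The orange box at (524,418) and the turquoise ones at (588,385) and (591,453) are look-alikes. The viewer is at upper left and the tray at (481,316). Next I'll enlarge for corners.

Run:
```python
from h import *
c=load('top0.png')
crop(c,'t1.png',95,90,295,240,4)
crop(c,'t2.png',285,150,415,310,3.7)
c=load('side0.png')
crop(c,'s1.png',140,180,310,315,4.7)
```

```text
(no output)
```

View pics/t1.png

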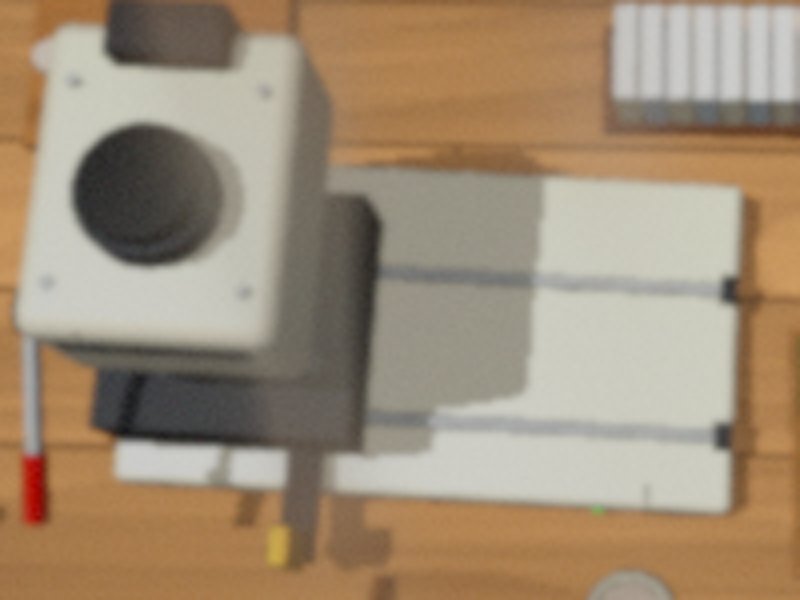

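View pics/t2.png

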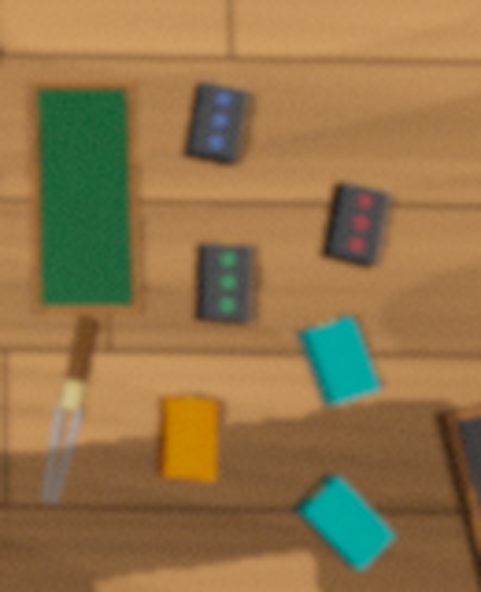

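View pics/s1.png

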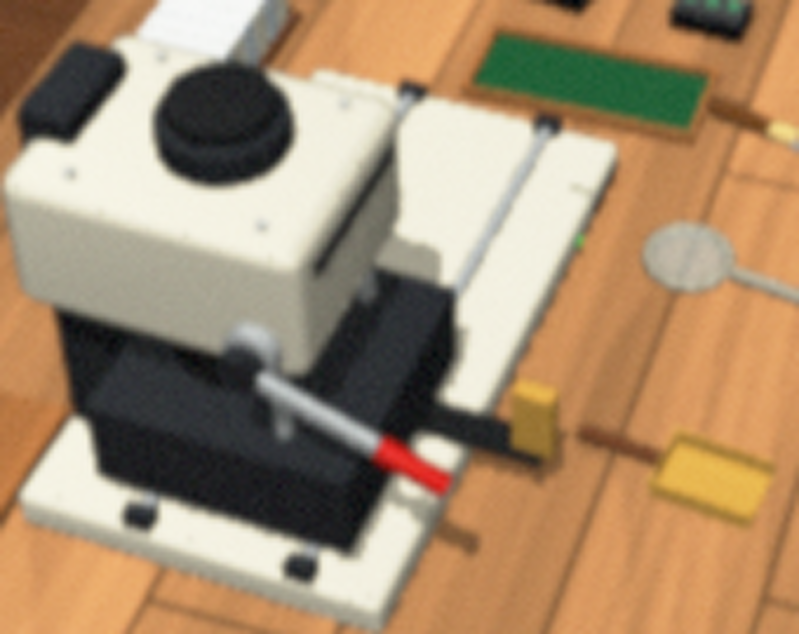

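Run:
```python
from h import *
from scipy.optimize import least_squares
t=load('top0.png'); s=load('side0.png')
T=lambda u,v:np.array([95+(u+.5)/4-.5,90+(v+.5)/4-.5])
S=lambda u,v:np.array([140+(u+.5)/4.7-.5,180+(v+.5)/4.7-.5])
obs=[(t,T(742,187),(.25,-.225,.036)),(t,T(731,512),(0,-.225,.036)),(t,T(114,480),(0,.225,.036)),
(s,S(617,148),(0,-.225,.036)),(s,S(378,608),(0,.225,.036)),(s,S(20,492),(.25,.225,.036)),(s,S(318,72),(.25,-.225,.036))]
def W(p,P): 
    c,s_=np.cos(p[2]),np.sin(p[2]); return np.array([p[0]+c*P[0]-s_*P[1],p[1]+s_*P[0]+c*P[1],P[2]])
f=lambda p:np.concatenate([proj(c,W(p,P))[0]-uv for c,uv,P in obs])
r=least_squares(f,[.5,.1,0],loss='soft_l1');p=r.x; print(p,np.degrees(p[2])); print(f(p).reshape(-1,2).round(1))
Ri=R.from_euler('z',-p[2]).as_matrix()
loc=lambda w:(Ri@(w-[p[0],p[1],0]))
g=[T(277,546),None]
# grip top centre z=.102
w=ray(t,T(278,546),.102);print('grip top',w,loc(w))
w=ray(s,S(535,390),.102);print('grip top side',w,loc(w))
# lever tip end: intersection of two rays, tip end 134mm; midpoint of red 111
def tri(a,b):
    A=[];B=[]
    for c,uv in((t,a),(s,b)):
        e=np.array(c['eye']);d=ray(c,uv,0)-e;d/=np.linalg.norm(d);M=np.eye(3)-np.outer(d,d);A.append(M);B.append(M@e)
    return np.linalg.lstsq(np.vstack(A),np.hstack(B),rcond=None)[0]
a=tri(T(34,490),S(414,466));print('redmid',a,loc(a))
a=tri(T(33,457),S(381,450));print('redstart',a,loc(a))
a=tri(T(34,522),S(447,484));print('redend',a,loc(a))
# tray corners outer z=.013 ; u2
U=lambda u,v:np.array([285+(u+.5)/3.7-.5,150+(v+.5)/3.7-.5])
print('tray inner',[ray(t,U(*q),.008).round(4) for q in((39,90),(128,89),(134,303),(41,305))])
print('tray outer',[ray(t,U(*q),.013).round(4) for q in((34,84),(133,83),(140,308),(37,312))])
np.save('viewer.npy',p)
# boxes stones: z lid ~.029
for n,st in dict(blue=[(223,99),(219,121),(215,143)],red=[(365,200),(361,223),(357,245)],green=[(228,260),(228,282),(228,305)]).items():
    q=np.array([ray(t,U(*x),.028) for x in st]);print(n,q.round(4).tolist(),np.degrees(np.arctan2(*(q[0]-q[2])[[1,0]])))
o=ctrl.get_obs();print(o['eef_rot'])
```

```text
[ 0.48110153  0.10622562 -0.04132639] -2.3678278729624482
[[ 0.5 -0.6]
 [-0.2  0.5]
 [-0.8  0.1]
 [ 0.8 -1.3]
 [ 0.5  0.3]
 [-1.   0.1]
 [-0.4 -1.6]]
grip top [0.43918262 0.19089855 0.102     ] [-0.04538135  0.08286877  0.102     ]
grip top side [0.43889674 0.19154474 0.102     ] [-0.04569369  0.0835026   0.102     ]
redmid [0.46638405 0.32775854 0.17393806] [-0.02385747  0.22073572  0.17393806]
redstart [0.48615848 0.32757229 0.18005466] [-0.00409223  0.22136661  0.18005466]
redend [0.44676371 0.3287887  0.16717244] [-0.04350361  0.2209544   0.16717244]
tray inner [array([ 0.6104, -0.1755,  0.008 ]), array([ 0.6123, -0.2487,  0.008 ]), array([ 0.4369, -0.2497,  0.008 ]), array([ 0.4343, -0.1754,  0.008 ])]
tray outer [array([ 0.6142, -0.1708,  0.013 ]), array([ 0.6162, -0.2519,  0.013 ]), array([ 0.4327, -0.2533,  0.013 ]), array([ 0.4284, -0.1715,  0.013 ])]
blue [[0.6003, -0.3211, 0.028], [0.5821, -0.3173, 0.028], [0.564, -0.3134, 0.028]] -11.960136992053629
red [[0.5195, -0.4312, 0.028], [0.501, -0.427, 0.028], [0.4835, -0.4229, 0.028]] -12.946421205825683
green [[0.4702, -0.3205, 0.028], [0.4529, -0.3199, 0.028], [0.4349, -0.3192, 0.028]] -2.0388124359877398
[-7.99758722e-04  9.89156929e-01  1.46860238e-01  3.66462391e-05]
```

```bash
cat >> h.py <<'E'
V=np.load('viewer.npy') if __import__('os').path.exists('viewer.npy') else None
def vw(x,y,z): c,s=np.cos(V[2]),np.sin(V[2]); return np.array([V[0]+c*x-s*y,V[1]+s*x+c*y,z])
def vl(w): c,s=np.cos(V[2]),np.sin(V[2]); d=np.array(w)-[V[0],V[1],0]; return np.array([c*d[0]+s*d[1],-s*d[0]+c*d[1],d[2]])
def yawdown(o):
    M=rot(o['eef_rot']); return np.arctan2(M[1,0],M[0,0])
def state():
    o=ctrl.get_obs(); M=rot(o['eef_rot']); print('t%.2f'%o['time_s'],'pos',np.round(o['eef_pos'],4),'yaw %.4f'%yawdown(o),'tilt',np.round(M[:,2],3),'open %.1fmm'%(85.4*o['opening']),'F',np.round(o['wrist_force'],1)); return o
def plan(wps,dp=.0600,da=.16):
    """wps: (xyz, yaw or None). prints tool-frame legs (split in n rows)"""
    o=ctrl.get_obs(); p=np.array(o['eef_pos']); y=yawdown(o)
    for xyz,yw in wps:
        xyz=np.array(xyz,float); yw=y if yw is None else yw
        a=-( (yw-y+np.pi/2)%np.pi-np.pi/2 )
        d=xyz-p; n=max(1,int(np.ceil(max(np.linalg.norm(d)/dp,abs(a)/da-1e-9))))
        print('leg ->',xyz.round(4),'n',n)
        for i in range(n):
            yy=y-a*i/n; st=d/n
            t=[np.cos(yy)*st[0]+np.sin(yy)*st[1], np.sin(yy)*st[0]-np.cos(yy)*st[1], -st[2]]
            print('  ',[round(float(v),4) for v in t],'rz',round(float(a/n),4))
        p=xyz; y=y-a
E
python3 - <<'E'
from h import *
t=load('top0.png'); s=load('side0.png')
for z in(0,.2,.4,.6):
    w=ray(s,(690/1.56,500/1.56),z); print(z,w.round(3),(proj(t,w)[0]*1.56).round())
for z in(0,.1,.2,.3):
    w=ray(t,(25/1.56,355/1.56),z);print('box',z,w.round(3),(proj(s,w)[0]*1.56).round())
V0=V[2]; tip=vw(-.0235,.2205,.1684);print('tip',tip)
state()
plan([((.30,-.40,.33),None),((.40,-.10,.36),None),((.42,.15,.36),V0),((tip[0],tip[1],.28),V0),((tip[0],tip[1],.19),V0)])
E
```

```text
0 [-0.117  0.142  0.   ] [280. 681.]
0.2 [-0.069  0.306  0.2  ] [135. 713.]
0.4 [-0.02   0.469  0.4  ] [-107.  768.]
0.6 [0.029 0.633 0.6  ] [-589.  877.]
box 0 [0.437 0.656 0.   ] [300. 677.]
box 0.1 [0.43 0.59 0.1 ] [317. 605.]
box 0.2 [0.423 0.523 0.2  ] [336. 530.]
box 0.3 [0.416 0.456 0.3  ] [355. 453.]
tip [0.46673147 0.32750825 0.1684    ]
t0.10 pos [ 0.167  -0.5497  0.2305] yaw 0.2948 tilt [-0.     0.002 -1.   ] open 85.4mm F [ 0.6 -0.2 -0.2]
leg -> [ 0.3  -0.4   0.33] n 4
   [0.0427, -0.0261, -0.0249] rz -0.0
   [0.0427, -0.0261, -0.0249] rz -0.0
   [0.0427, -0.0261, -0.0249] rz -0.0
   [0.0427, -0.0261, -0.0249] rz -0.0
leg -> [ 0.4  -0.1   0.36] n 6
   [0.0305, -0.043, -0.005] rz -0.0
   [0.0305, -0.043, -0.005] rz -0.0
   [0.0305, -0.043, -0.005] rz -0.0
   [0.0305, -0.043, -0.005] rz -0.0
   [0.0305, -0.043, -0.005] rz -0.0
   [0.0305, -0.043, -0.005] rz -0.0
leg -> [0.42 0.15 0.36] n 5
   [0.0184, -0.0467, -0.0] rz 0.0672
   [0.0152, -0.0478, -0.0] rz 0.0672
   [0.0119, -0.0487, -0.0] rz 0.0672
   [0.0086, -0.0494, -0.0] rz 0.0672
   [0.0053, -0.0499, -0.0] rz 0.0672
leg -> [0.4667 0.3275 0.28  ] n 4
   [0.0098, -0.0448, 0.02] rz -0.0
   [0.0098, -0.0448, 0.02] rz -0.0
   [0.0098, -0.0448, 0.02] rz -0.0
   [0.0098, -0.0448, 0.02] rz -0.0
leg -> [0.4667 0.3275 0.19  ] n 2
   [0.0, -0.0, 0.045] rz -0.0
   [0.0, -0.0, 0.045] rz -0.0
```

apply_moves:
  plan:
    - {"translation": [0.0427, -0.0261, -0.0249], "angular": [0, 0, 0], "hand": 0.085}
    - {"translation": [0.0427, -0.0261, -0.0249], "angular": [0, 0, 0], "hand": 0.085}
    - {"translation": [0.0427, -0.0261, -0.0249], "angular": [0, 0, 0], "hand": 0.085}
    - {"translation": [0.0427, -0.0261, -0.0249], "angular": [0, 0, 0], "hand": 0.085}
    - {"translation": [0.0305, -0.043, -0.005], "angular": [0, 0, 0], "hand": 0.085}
    - {"translation": [0.0305, -0.043, -0.005], "angular": [0, 0, 0], "hand": 0.085}
    - {"translation": [0.0305, -0.043, -0.005], "angular": [0, 0, 0], "hand": 0.085}
    - {"translation": [0.0305, -0.043, -0.005], "angular": [0, 0, 0], "hand": 0.085}
    - {"translation": [0.0305, -0.043, -0.005], "angular": [0, 0, 0], "hand": 0.085}
    - {"translation": [0.0305, -0.043, -0.005], "angular": [0, 0, 0], "hand": 0.085}

```text
time_s: 1.35
eef_pos: [0.4004, -0.0989, 0.3609]
eef_rot: [-0.0, 0.989, 0.147, 0.0]
wrist_force: [0.3, -0.5, -0.1]
opening: 0.997
```

apply_moves:
  plan:
    - {"translation": [0.0184, -0.0467, 0], "angular": [0, 0, 0.0672], "hand": 0.085}
    - {"translation": [0.0152, -0.0478, 0], "angular": [0, 0, 0.0672], "hand": 0.085}
    - {"translation": [0.0119, -0.0487, 0], "angular": [0, 0, 0.0672], "hand": 0.085}
    - {"translation": [0.0086, -0.0494, 0], "angular": [0, 0, 0.0672], "hand": 0.085}
    - {"translation": [0.0053, -0.0499, 0], "angular": [0, 0, 0.0672], "hand": 0.085}
    - {"translation": [0.0098, -0.0448, 0.02], "angular": [0, 0, 0], "hand": 0.085}
    - {"translation": [0.0098, -0.0448, 0.02], "angular": [0, 0, 0], "hand": 0.085}
    - {"translation": [0.0098, -0.0448, 0.02], "angular": [0, 0, 0], "hand": 0.085}
    - {"translation": [0.0098, -0.0448, 0.02], "angular": [0, 0, 0], "hand": 0.085}

```text
time_s: 2.48
eef_pos: [0.4668, 0.3283, 0.2798]
eef_rot: [0.0, 1.0, -0.02, -0.0]
wrist_force: [1.4, -1.4, 1.5]
opening: 0.994
```

Run:
```python
from h import *
state(); tip=vw(-.0235,.2205,.1684)
plan([((tip[0],tip[1],.1500),V[2])])
c=snap('side','s2.png'); crop(c,'s2b.png',140,160,310,295,4.7)
c=snap('top','t3.png'); crop(c,'t3b.png',80,90,210,240,4)
```

```text
t2.48 pos [0.4668 0.3283 0.2798] yaw -0.0409 tilt [-0. -0. -1.] open 84.9mm F [ 1.4 -1.4  1.5]
leg -> [0.4667 0.3275 0.15  ] n 3
   [-0.0, 0.0003, 0.0433] rz 0.0001
   [-0.0, 0.0003, 0.0433] rz 0.0001
   [-0.0, 0.0003, 0.0433] rz 0.0001
```

View pics/s2b.png

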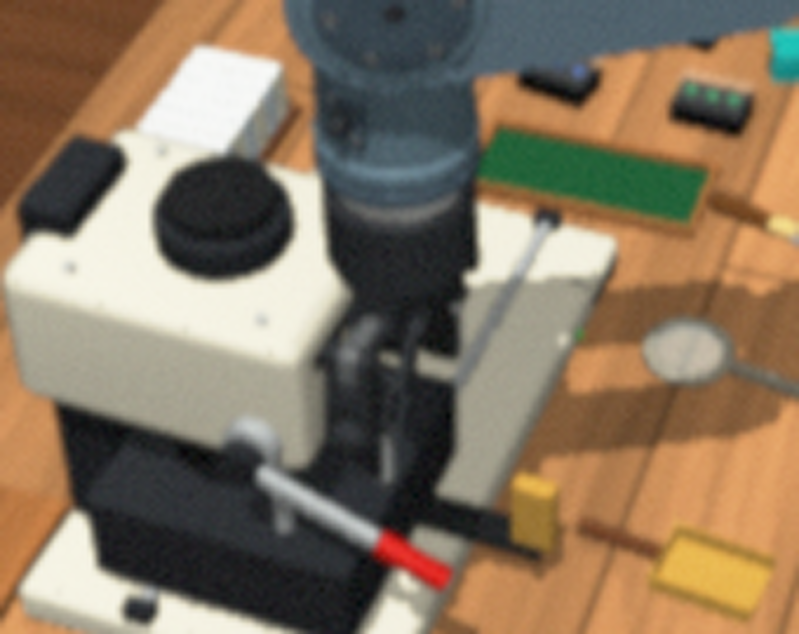

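apply_moves:
  plan:
    - {"translation": [0, 0.0003, 0.0433], "angular": [0, 0, 0], "hand": 0.085}
    - {"translation": [0, 0.0003, 0.0433], "angular": [0, 0, 0], "hand": 0.085}
    - {"translation": [0, 0.0002, 0.0433], "angular": [0, 0, 0], "hand": 0.085}

```text
time_s: 2.95
eef_pos: [0.4667, 0.3255, 0.15]
eef_rot: [0.0, 1.0, -0.021, 0.0]
wrist_force: [-0.6, 0.1, 0.3]
opening: 0.998
```

apply_moves:
  plan:
    - {"translation": [0, 0, 0], "angular": [0, 0, 0], "hand": 0.006}
    - {"translation": [0, 0, 0], "angular": [0, 0, 0], "hand": 0.006}
    - {"translation": [0, 0, 0], "angular": [0, 0, 0], "hand": 0.006}
    - {"translation": [0, 0, 0], "angular": [0, 0, 0], "hand": 0.006}
    - {"translation": [0, 0, 0], "angular": [0, 0, 0], "hand": 0.006}

```text
time_s: 3.58
eef_pos: [0.4683, 0.3282, 0.1533]
eef_rot: [-0.002, 1.0, -0.021, 0.002]
wrist_force: [1.4, 7.3, 1.7]
opening: 0.163
```

Run:
```python
from h import *
state()
# arc from lever .0 to .8 (+overshoot)
prev=None
for q in np.arange(0,.881,.08):
    a=q-.4; P=np.array([-.112*np.cos(a),.112*np.sin(a)])
    if prev is not None: print(round(q,2),(P-prev).round(4))
    prev=P
```

```text
t3.58 pos [0.4683 0.3282 0.1533] yaw -0.0411 tilt [ 0.004  0.005 -1.   ] open 13.9mm F [1.4 7.3 1.7]
0.08 [-0.0032  0.0084]
0.16 [-0.0025  0.0086]
0.24 [-0.0018  0.0088]
0.32 [-0.0011  0.0089]
0.4 [-0.0004  0.009 ]
0.48 [0.0004 0.009 ]
0.56 [0.0011 0.0089]
0.64 [0.0018 0.0088]
0.72 [0.0025 0.0086]
0.8 [0.0032 0.0084]
0.88 [0.0038 0.0081]
```

apply_moves:
  plan:
    - {"translation": [-0.0032, 0, -0.0084], "angular": [0, 0, 0], "hand": 0.006}
    - {"translation": [-0.0025, 0, -0.0086], "angular": [0, 0, 0], "hand": 0.006}
    - {"translation": [-0.0018, 0, -0.0088], "angular": [0, 0, 0], "hand": 0.006}
    - {"translation": [-0.0011, 0, -0.0089], "angular": [0, 0, 0], "hand": 0.006}
    - {"translation": [-0.0004, 0, -0.009], "angular": [0, 0, 0], "hand": 0.006}

```text
time_s: 4.2
eef_pos: [0.4588, 0.3285, 0.1955]
eef_rot: [-0.002, 1.0, -0.02, 0.002]
wrist_force: [7.1, 9.8, -8.1]
opening: 0.167
```

apply_moves:
  plan:
    - {"translation": [0.0004, 0, -0.009], "angular": [0, 0, 0], "hand": 0.006}
    - {"translation": [0.0011, 0, -0.0089], "angular": [0, 0, 0], "hand": 0.006}
    - {"translation": [0.0018, 0, -0.0088], "angular": [0, 0, 0], "hand": 0.006}
    - {"translation": [0.0025, 0, -0.0086], "angular": [0, 0, 0], "hand": 0.006}
    - {"translation": [0.0032, 0, -0.0084], "angular": [0, 0, 0], "hand": 0.006}
    - {"translation": [0, 0, 0], "angular": [0, 0, 0], "hand": 0.006}

```text
time_s: 4.95
eef_pos: [0.4686, 0.3281, 0.2397]
eef_rot: [-0.002, 1.0, -0.02, 0.002]
wrist_force: [6.6, 9.0, -5.9]
opening: 0.161
```

Run:
```python
from h import *
state()
c=snap('side','s3.png'); crop(c,'s3b.png',140,160,310,295,4.7)
```

```text
t4.95 pos [0.4686 0.3281 0.2397] yaw -0.0408 tilt [ 0.005  0.005 -1.   ] open 13.7mm F [ 6.6  9.  -5.9]
```

View pics/s3b.png

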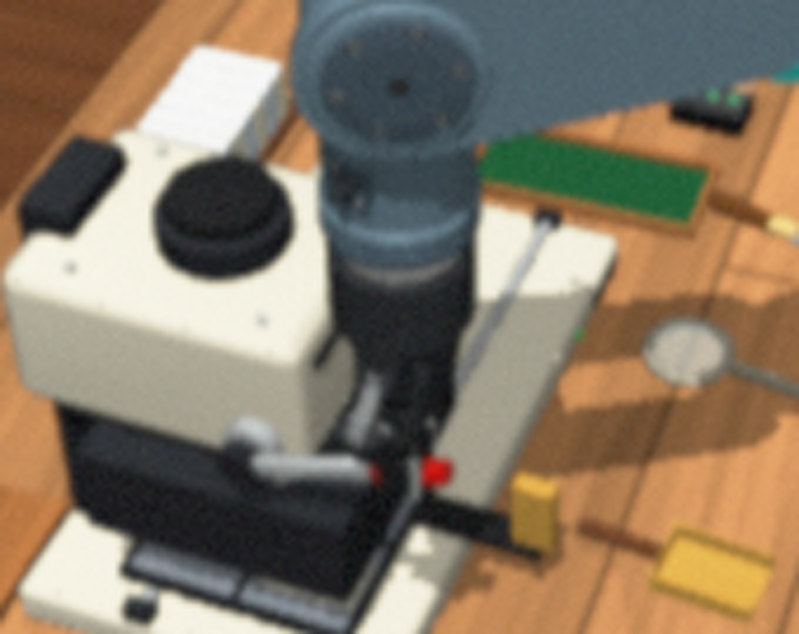

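apply_moves:
  plan:
    - {"translation": [0, 0, 0], "angular": [0, 0, 0], "hand": 0.085}
    - {"translation": [0, 0, 0], "angular": [0, 0, 0], "hand": 0.085}
    - {"translation": [0, 0, 0], "angular": [0, 0, 0], "hand": 0.085}
    - {"translation": [0, 0, 0], "angular": [0, 0, 0], "hand": 0.085}
    - {"translation": [-0.01, 0, -0.04], "angular": [0, 0, 0], "hand": 0.085}
    - {"translation": [-0.02, 0, -0.04], "angular": [0, 0, 0], "hand": 0.085}

```text
time_s: 5.75
eef_pos: [0.4366, 0.3269, 0.3188]
eef_rot: [0.0, 1.0, -0.021, -0.001]
wrist_force: [-0.4, -0.2, 0.0]
opening: 0.998
```

Run:
```python
from h import *
o=state(); g=vw(-.046,.0845,.066)
p=o['eef_pos']
plan([((g[0],g[1],.31),V[2]),((g[0],g[1],.066),V[2])])
c=snap('side','s4.png'); crop(c,'s4b.png',140,160,310,295,4.7)
c=snap('top','t4.png'); crop(c,'t4b.png',95,90,295,240,4)
```

```text
t5.75 pos [0.4366 0.3269 0.3188] yaw -0.0421 tilt [-0.001 -0.001 -1.   ] open 85.3mm F [-0.4 -0.2  0. ]
leg -> [0.4386 0.1926 0.31  ] n 3
   [0.0026, 0.0447, 0.0029] rz -0.0002
   [0.0025, 0.0447, 0.0029] rz -0.0002
   [0.0025, 0.0447, 0.0029] rz -0.0002
leg -> [0.4386 0.1926 0.066 ] n 5
   [0.0, -0.0, 0.0488] rz -0.0
   [0.0, -0.0, 0.0488] rz -0.0
   [0.0, -0.0, 0.0488] rz -0.0
   [0.0, -0.0, 0.0488] rz -0.0
   [0.0, -0.0, 0.0488] rz -0.0
```

View pics/s4b.png

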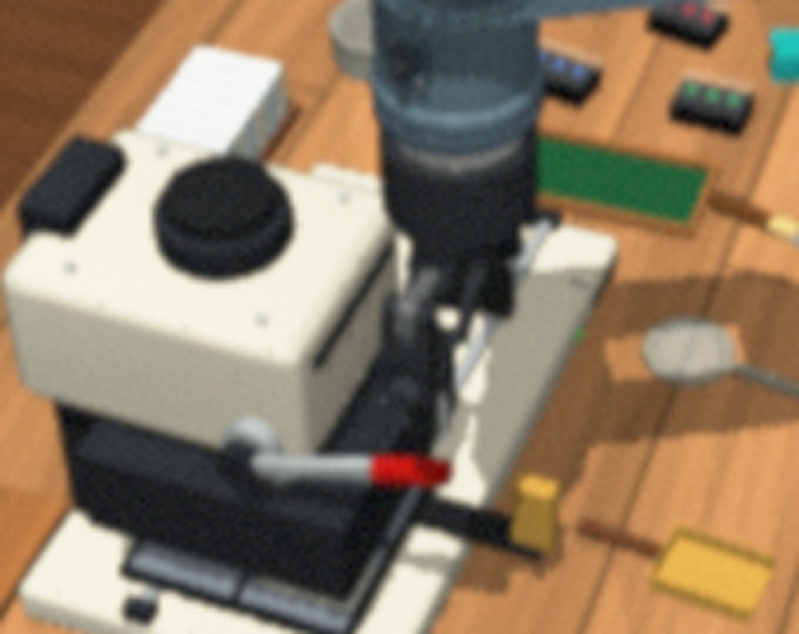

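View pics/t4b.png

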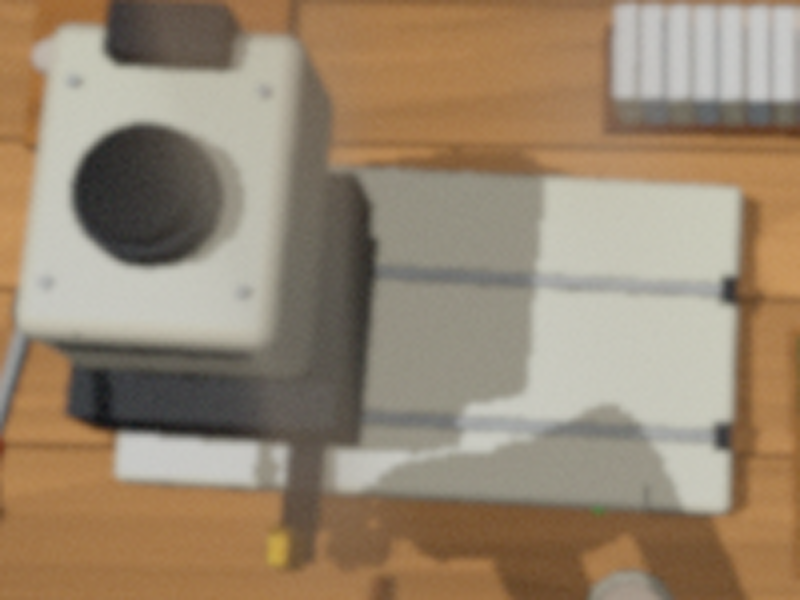

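The lever stays up at (410,470) and the hood is raised. The grip at (278,547) is unchanged and the stage is still home. Going to the grip now.

apply_moves:
  plan:
    - {"translation": [0.0026, 0.0447, 0.0029], "angular": [0, 0, 0], "hand": 0.085}
    - {"translation": [0.0025, 0.0447, 0.0029], "angular": [0, 0, 0], "hand": 0.085}
    - {"translation": [0.0025, 0.0447, 0.0029], "angular": [0, 0, 0], "hand": 0.085}
    - {"translation": [0, 0, 0.0488], "angular": [0, 0, 0], "hand": 0.085}
    - {"translation": [0, 0, 0.0488], "angular": [0, 0, 0], "hand": 0.085}
    - {"translation": [0, 0, 0.0488], "angular": [0, 0, 0], "hand": 0.085}
    - {"translation": [0, 0, 0.0488], "angular": [0, 0, 0], "hand": 0.085}
    - {"translation": [0, 0, 0.0488], "angular": [0, 0, 0], "hand": 0.085}

```text
time_s: 6.85
eef_pos: [0.4387, 0.1927, 0.0639]
eef_rot: [0.0, 1.0, -0.021, 0.0]
wrist_force: [1.4, 0.7, -0.3]
opening: 0.997
```

apply_moves:
  plan:
    - {"translation": [0, 0, 0], "angular": [0, 0, 0], "hand": 0.006}
    - {"translation": [0, 0, 0], "angular": [0, 0, 0], "hand": 0.006}
    - {"translation": [0, 0, 0], "angular": [0, 0, 0], "hand": 0.006}
    - {"translation": [0, 0, 0], "angular": [0, 0, 0], "hand": 0.006}
    - {"translation": [0, 0, 0], "angular": [0, 0, 0], "hand": 0.006}

```text
time_s: 7.48
eef_pos: [0.4404, 0.1932, 0.0677]
eef_rot: [-0.0, 1.0, -0.021, 0.002]
wrist_force: [-1.8, -0.8, 6.7]
opening: 0.154
```

Run:
```python
from h import *
o=state(); print(vl(o['eef_pos']))
c=snap('side','s5.png'); crop(c,'s5b.png',140,160,310,295,4.7)
```

```text
t7.47 pos [0.4404 0.1932 0.0677] yaw -0.0411 tilt [ 0.003  0.    -1.   ] open 13.2mm F [-1.8 -0.8  6.7]
[-0.04426714  0.08518614  0.06766109]
```

View pics/s5b.png

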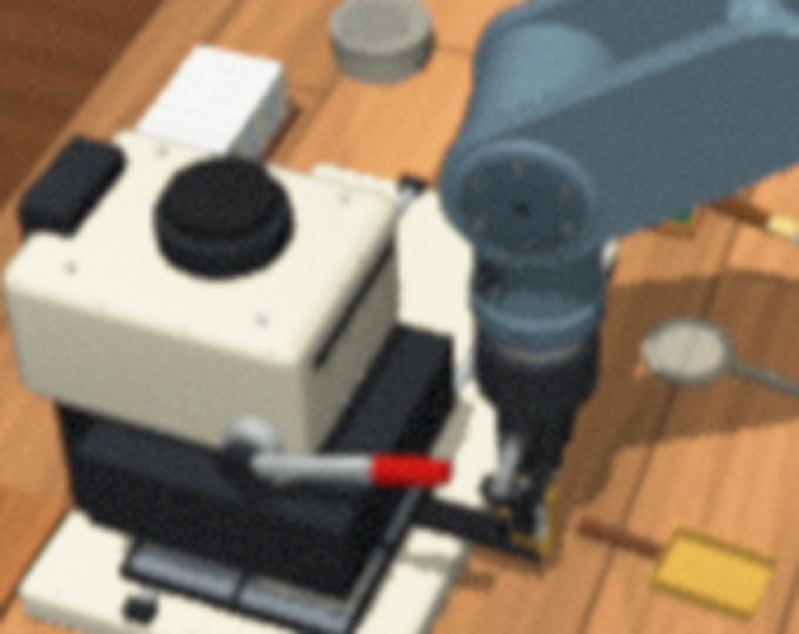

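apply_moves:
  plan:
    - {"translation": [0, 0.006, 0], "angular": [0, 0, 0], "hand": 0.006}
    - {"translation": [0, 0.014, 0], "angular": [0, 0, 0], "hand": 0.006}
    - {"translation": [0, 0.014, 0], "angular": [0, 0, 0], "hand": 0.006}
    - {"translation": [0, 0.014, 0], "angular": [0, 0, 0], "hand": 0.006}
    - {"translation": [0, 0.014, 0], "angular": [0, 0, 0], "hand": 0.006}
    - {"translation": [0, 0.014, 0], "angular": [0, 0, 0], "hand": 0.006}
    - {"translation": [0, 0.014, 0], "angular": [0, 0, 0], "hand": 0.006}
    - {"translation": [0, 0.014, 0], "angular": [0, 0, 0], "hand": 0.006}
    - {"translation": [0, 0.014, 0], "angular": [0, 0, 0], "hand": 0.006}
    - {"translation": [0, 0.014, 0], "angular": [0, 0, 0], "hand": 0.006}

```text
time_s: 8.78
eef_pos: [0.435, 0.0608, 0.0677]
eef_rot: [-0.0, 1.0, -0.021, 0.002]
wrist_force: [-1.5, 2.8, 8.1]
opening: 0.155
```

apply_moves:
  plan:
    - {"translation": [0, 0.014, 0], "angular": [0, 0, 0], "hand": 0.006}
    - {"translation": [0, 0.014, 0], "angular": [0, 0, 0], "hand": 0.006}
    - {"translation": [0, 0.014, 0], "angular": [0, 0, 0], "hand": 0.006}
    - {"translation": [0, 0.014, 0], "angular": [0, 0, 0], "hand": 0.006}
    - {"translation": [0, 0.014, 0], "angular": [0, 0, 0], "hand": 0.006}
    - {"translation": [0, 0.014, 0], "angular": [0, 0, 0], "hand": 0.006}
    - {"translation": [0, 0.014, 0], "angular": [0, 0, 0], "hand": 0.006}
    - {"translation": [0, 0.014, 0], "angular": [0, 0, 0], "hand": 0.006}
    - {"translation": [0, 0.006, 0], "angular": [0, 0, 0], "hand": 0.006}

```text
time_s: 9.9
eef_pos: [0.4301, -0.0556, 0.0676]
eef_rot: [-0.002, 1.0, -0.022, 0.002]
wrist_force: [3.8, 30.2, 17.0]
opening: 0.156
```

Run:
```python
from h import *
o=state(); print(vl(o['eef_pos']))
```

```text
t9.90 pos [ 0.4301 -0.0556  0.0676] yaw -0.0435 tilt [ 0.004  0.004 -1.   ] open 13.4mm F [ 3.8 30.2 17. ]
[-0.0442645  -0.16383204  0.06759104]
```

apply_moves:
  plan:
    - {"translation": [0, -0.001, 0], "angular": [0, 0, 0], "hand": 0.006}
    - {"translation": [0, 0, 0], "angular": [0, 0, 0], "hand": 0.085}
    - {"translation": [0, 0, 0], "angular": [0, 0, 0], "hand": 0.085}
    - {"translation": [0, 0, 0], "angular": [0, 0, 0], "hand": 0.085}
    - {"translation": [0, 0, 0], "angular": [0, 0, 0], "hand": 0.085}
    - {"translation": [0, 0, -0.05], "angular": [0, 0, 0], "hand": 0.085}
    - {"translation": [0, 0, -0.05], "angular": [0, 0, 0], "hand": 0.085}
    - {"translation": [-0.03, 0, -0.05], "angular": [0, 0, 0], "hand": 0.085}
    - {"translation": [-0.04, 0, -0.04], "angular": [0, 0, 0], "hand": 0.085}

```text
time_s: 11.02
eef_pos: [0.3584, -0.0531, 0.2578]
eef_rot: [0.0, 1.0, -0.02, 0.001]
wrist_force: [1.2, -0.6, 0.9]
opening: 0.991
```

Run:
```python
from h import *
o=state()
c=snap('top','t5.png'); crop(c,'t5b.png',150,100,350,250,4)
c=snap('side','s6.png'); crop(c,'s6b.png',140,130,340,280,4)
```

```text
t11.03 pos [ 0.3584 -0.0531  0.2578] yaw -0.0406 tilt [ 0.001 -0.001 -1.   ] open 84.7mm F [ 1.2 -0.6  0.9]
```

View pics/t5b.png

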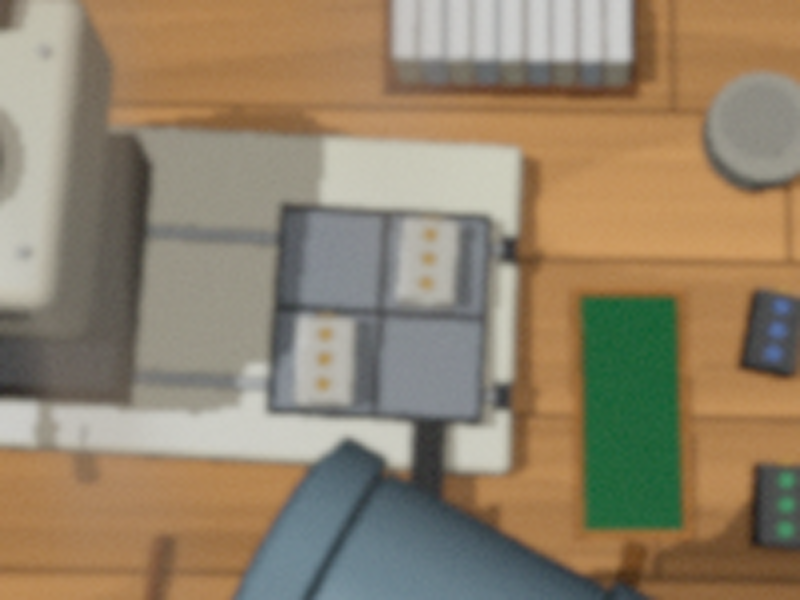

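View pics/s6b.png

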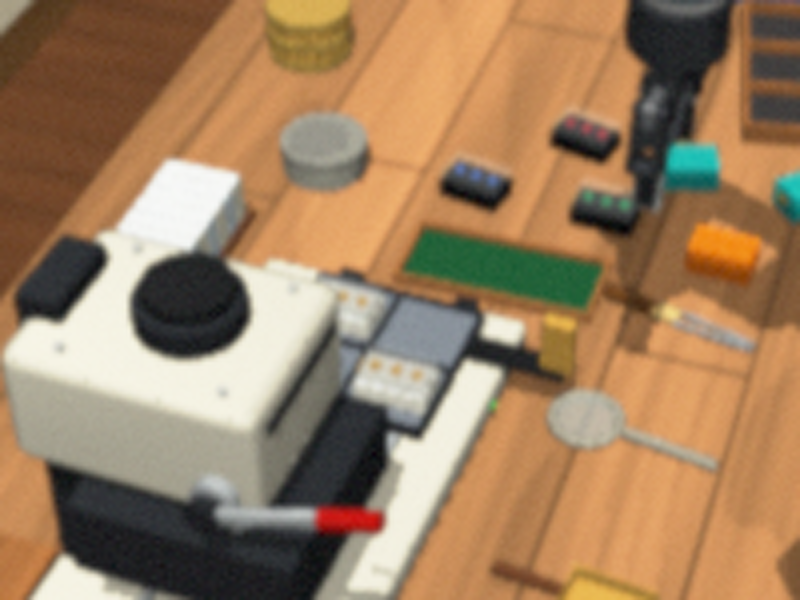

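Run:
```python
from h import *
t=load('t5.png')
Q=lambda u,v:np.array([150+(u+.5)/4-.5,100+(v+.5)/4-.5])
cs=[ray(t,Q(*q),.055) for q in((283,205),(490,217),(482,420),(270,410))]
L=[vl(c) for c in cs]; print('stage corners local',np.round(L,4).tolist()); m=np.mean(L,0);print('mid',m)
for n,st in dict(A=[(430,234),(428,258),(427,282)],B=[(325,334),(324,359),(322,384)]).items():
    q=np.array([ray(t,Q(*x),.078) for x in st]); l=np.array([vl(x) for x in q]); d=q[0]-q[2]
    print(n,q[1].round(4),'rel stage',(l[1]-m).round(4),'yaw',np.arctan2(d[1],d[0]))
```

```text
stage corners local [[0.187, -0.0487, 0.055], [0.1862, -0.201, 0.055], [0.0356, -0.2018, 0.055], [0.0345, -0.05, 0.055]]
mid [ 0.11080708 -0.12535689  0.055     ]
A [ 0.6211 -0.0567  0.078 ] rel stage [ 0.0358 -0.0316  0.023 ] yaw -0.05051458892116143
B [0.5468 0.0157 0.078 ] rel stage [-0.0414  0.0376  0.023 ] yaw -0.03553129310370665
```

Run:
```python
from h import *
state()
plan([((.621,-.0565,.20),V[2]),((.621,-.0565,.057),V[2])])
```

```text
t11.12 pos [ 0.3588 -0.0537  0.2606] yaw -0.0415 tilt [ 0.009 -0.005 -1.   ] open 85.2mm F [ 0.4 -0.4  0.5]
leg -> [ 0.621  -0.0565  0.2   ] n 5
   [0.0524, -0.0016, 0.0121] rz -0.0
   [0.0524, -0.0016, 0.0121] rz -0.0
   [0.0524, -0.0016, 0.0121] rz -0.0
   [0.0524, -0.0016, 0.0121] rz -0.0
   [0.0524, -0.0016, 0.0121] rz -0.0
leg -> [ 0.621  -0.0565  0.057 ] n 3
   [0.0, -0.0, 0.0477] rz -0.0
   [0.0, -0.0, 0.0477] rz -0.0
   [0.0, -0.0, 0.0477] rz -0.0
```

apply_moves:
  plan:
    - {"translation": [0.0524, -0.0016, 0.0121], "angular": [0, 0, 0], "hand": 0.07}
    - {"translation": [0.0524, -0.0016, 0.0121], "angular": [0, 0, 0], "hand": 0.07}
    - {"translation": [0.0524, -0.0016, 0.0121], "angular": [0, 0, 0], "hand": 0.07}
    - {"translation": [0.0524, -0.0016, 0.0121], "angular": [0, 0, 0], "hand": 0.07}
    - {"translation": [0.0524, -0.0016, 0.0121], "angular": [0, 0, 0], "hand": 0.07}
    - {"translation": [0, 0, 0.05], "angular": [0, 0, 0], "hand": 0.07}
    - {"translation": [0, 0, 0.05], "angular": [0, 0, 0], "hand": 0.07}

```text
time_s: 12.0
eef_pos: [0.6212, -0.0555, 0.0921]
eef_rot: [-0.0, 1.0, -0.02, -0.0]
wrist_force: [-0.3, 0.2, -0.0]
opening: 0.822
```

Run:
```python
from h import *
state()
plan([((.621,-.0565,.057),V[2])])
```

```text
t12.00 pos [ 0.6212 -0.0555  0.0921] yaw -0.0410 tilt [-0.001  0.    -1.   ] open 70.2mm F [-0.3  0.2 -0. ]
leg -> [ 0.621  -0.0565  0.057 ] n 1
   [-0.0001, 0.001, 0.0351] rz 0.0003
```

apply_moves:
  plan:
    - {"translation": [0, 0.001, 0.018], "angular": [0, 0, 0], "hand": 0.07}
    - {"translation": [0, 0, 0.017], "angular": [0, 0, 0], "hand": 0.07}
    - {"translation": [0, 0, 0], "angular": [0, 0, 0], "hand": 0.025}
    - {"translation": [0, 0, 0], "angular": [0, 0, 0], "hand": 0.025}
    - {"translation": [0, 0, 0], "angular": [0, 0, 0], "hand": 0.025}
    - {"translation": [0, 0, 0], "angular": [0, 0, 0], "hand": 0.025}

```text
time_s: 12.75
eef_pos: [0.6221, -0.0571, 0.0621]
eef_rot: [0.0, 1.0, -0.021, 0.002]
wrist_force: [-0.6, 0.5, 6.6]
opening: 0.452
```

Run:
```python
from h import *
o=state();p=o['eef_pos']
plan([((p[0],p[1],.16),None),((.568,-.212,.16),np.pi/2+.004)])
```

```text
t12.75 pos [ 0.6221 -0.0571  0.0621] yaw -0.0412 tilt [ 0.003 -0.001 -1.   ] open 38.6mm F [-0.6  0.5  6.6]
leg -> [ 0.6221 -0.0571  0.16  ] n 2
   [0.0, -0.0, -0.049] rz -0.0
   [0.0, -0.0, -0.049] rz -0.0
leg -> [ 0.568 -0.212  0.16 ] n 10
   [-0.0048, 0.0157, -0.0] rz 0.1526
   [-0.0023, 0.0162, -0.0] rz 0.1526
   [0.0002, 0.0164, -0.0] rz 0.1526
   [0.0027, 0.0162, -0.0] rz 0.1526
   [0.0051, 0.0156, -0.0] rz 0.1526
   [0.0074, 0.0146, -0.0] rz 0.1526
   [0.0095, 0.0133, -0.0] rz 0.1526
   [0.0115, 0.0117, -0.0] rz 0.1526
   [0.0131, 0.0099, -0.0] rz 0.1526
   [0.0145, 0.0078, -0.0] rz 0.1526
```

```bash
python3 - <<'E'
s=open('h.py').read()
s=s.replace("def plan(wps,dp=.0600,da=.16):","def plan(wps,dp=.0600,da=.165,full=False):").replace("a=-( (yw-y+np.pi/2)%np.pi-np.pi/2 )","a=-(yw-y) if full else -( (yw-y+np.pi/2)%np.pi-np.pi/2 )")
open('h.py','w').write(s)
E
python3 - <<'E'
from h import *
o=ctrl.get_obs();p=o['eef_pos']
plan([((p[0],p[1],.16),None),((.568,-.212,.16),np.pi/2+.004)],full=True)
E
```

```text
leg -> [ 0.6221 -0.0571  0.16  ] n 2
   [0.0, -0.0, -0.049] rz -0.0
   [0.0, -0.0, -0.049] rz -0.0
leg -> [ 0.568 -0.212  0.16 ] n 10
   [-0.0048, 0.0157, -0.0] rz -0.1616
   [-0.0072, 0.0147, -0.0] rz -0.1616
   [-0.0095, 0.0134, -0.0] rz -0.1616
   [-0.0115, 0.0117, -0.0] rz -0.1616
   [-0.0133, 0.0097, -0.0] rz -0.1616
   [-0.0146, 0.0074, -0.0] rz -0.1616
   [-0.0156, 0.005, -0.0] rz -0.1616
   [-0.0162, 0.0024, -0.0] rz -0.1616
   [-0.0164, -0.0003, -0.0] rz -0.1616
   [-0.0161, -0.0029, -0.0] rz -0.1616
```

apply_moves:
  plan:
    - {"translation": [0, 0, -0.03], "angular": [0, 0, 0], "hand": 0.025}
    - {"translation": [0, 0, -0.034], "angular": [0, 0, 0], "hand": 0.025}
    - {"translation": [0, 0, -0.034], "angular": [0, 0, 0], "hand": 0.025}

```text
time_s: 13.12
eef_pos: [0.6206, -0.0567, 0.1593]
eef_rot: [-0.0, 1.0, -0.021, -0.0]
wrist_force: [0.6, 0.1, -1.4]
opening: 0.457
```

apply_moves:
  plan:
    - {"translation": [-0.0048, 0.0157, 0], "angular": [0, 0, -0.1616], "hand": 0.025}
    - {"translation": [-0.0072, 0.0147, 0], "angular": [0, 0, -0.1616], "hand": 0.025}
    - {"translation": [-0.0095, 0.0134, 0], "angular": [0, 0, -0.1616], "hand": 0.025}
    - {"translation": [-0.0115, 0.0117, 0], "angular": [0, 0, -0.1616], "hand": 0.025}
    - {"translation": [-0.0133, 0.0097, 0], "angular": [0, 0, -0.1616], "hand": 0.025}
    - {"translation": [-0.0146, 0.0074, 0], "angular": [0, 0, -0.1616], "hand": 0.025}
    - {"translation": [-0.0156, 0.005, 0], "angular": [0, 0, -0.1616], "hand": 0.025}
    - {"translation": [-0.0162, 0.0024, 0], "angular": [0, 0, -0.1616], "hand": 0.025}
    - {"translation": [-0.0164, -0.0003, 0], "angular": [0, 0, -0.1616], "hand": 0.025}
    - {"translation": [-0.0161, -0.0029, 0], "angular": [0, 0, -0.1616], "hand": 0.025}

```text
time_s: 14.38
eef_pos: [0.5666, -0.212, 0.1583]
eef_rot: [0.0, 0.704, 0.71, 0.0]
wrist_force: [-0.3, 0.6, 0.2]
opening: 0.45
```

Run:
```python
from h import *
o=state();p=o['eef_pos']
plan([((.568,-.212,.03),np.pi/2+.004)])
c=snap('top','t6.png'); crop(c,'t6b.png',250,130,400,270,4)
c=snap('side','s7.png'); crop(c,'s7b.png',200,90,350,230,4)
```

```text
t14.38 pos [ 0.5666 -0.212   0.1583] yaw 1.5801 tilt [ 0. -0. -1.] open 38.4mm F [-0.3  0.6  0.2]
leg -> [ 0.568 -0.212  0.03 ] n 3
   [0.0, 0.0005, 0.0428] rz 0.0018
   [0.0, 0.0005, 0.0428] rz 0.0018
   [0.0, 0.0005, 0.0428] rz 0.0018
```

View pics/s7b.png

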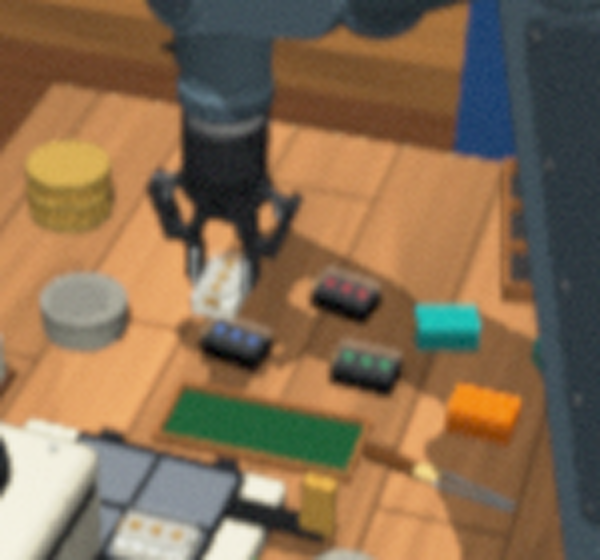

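apply_moves:
  plan:
    - {"translation": [0, 0.0005, 0.0428], "angular": [0, 0, 0.0018], "hand": 0.025}
    - {"translation": [0, 0.0005, 0.0428], "angular": [0, 0, 0.0018], "hand": 0.025}
    - {"translation": [0, 0.0005, 0.0428], "angular": [0, 0, 0.0018], "hand": 0.025}
    - {"translation": [0, 0, 0.009], "angular": [0, 0, 0], "hand": 0.025}

```text
time_s: 14.98
eef_pos: [0.5662, -0.2095, 0.0177]
eef_rot: [-0.003, 0.709, 0.706, -0.001]
wrist_force: [-0.5, 0.1, -0.6]
opening: 0.457
```

Run:
```python
from h import *
o=state()
c=snap('side','s8.png'); crop(c,'s8b.png',200,140,320,240,5)
```

```text
t14.97 pos [ 0.5662 -0.2095  0.0177] yaw 1.5668 tilt [-0.005  0.003 -1.   ] open 39.0mm F [-0.5  0.1 -0.6]
```

View pics/s8b.png

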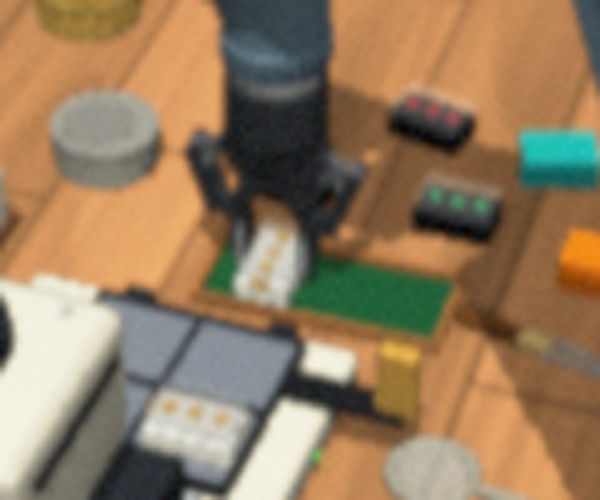

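apply_moves:
  plan:
    - {"translation": [-0.002, 0, 0.003], "angular": [0, 0, 0], "hand": 0.025}
    - {"translation": [0, 0, 0], "angular": [0, 0, 0], "hand": 0.025}
    - {"translation": [0, 0, 0], "angular": [0, 0, 0], "hand": 0.058}
    - {"translation": [0, 0, 0], "angular": [0, 0, 0], "hand": 0.058}
    - {"translation": [0, 0, 0], "angular": [0, 0, 0], "hand": 0.058}
    - {"translation": [0, 0, -0.03], "angular": [0, 0, 0], "hand": 0.058}
    - {"translation": [0, 0, -0.05], "angular": [0, 0, 0], "hand": 0.058}
    - {"translation": [0, 0, -0.05], "angular": [0, 0, 0], "hand": 0.07}

```text
time_s: 16.02
eef_pos: [0.568, -0.2134, 0.1489]
eef_rot: [-0.0, 0.708, 0.707, -0.0]
wrist_force: [0.4, 0.0, -0.8]
opening: 0.819
```

Run:
```python
from h import *
o=state()
c=snap('side','s9.png'); crop(c,'s9b.png',200,140,320,240,5)
plan([((.547,.0155,.16),V[2]),((.547,.0155,.09),V[2])],full=True)
```

```text
t16.02 pos [ 0.568  -0.2134  0.1489] yaw 1.5693 tilt [-0.001  0.    -1.   ] open 69.9mm F [ 0.4  0.  -0.8]
leg -> [0.547  0.0155 0.16  ] n 10
   [0.0231, -0.0025, -0.0003] rz 0.1611
   [0.0224, -0.0062, -0.0003] rz 0.1611
   [0.0211, -0.0097, -0.0003] rz 0.1611
   [0.0193, -0.013, -0.0003] rz 0.1611
   [0.017, -0.0159, -0.0003] rz 0.1611
   [0.0142, -0.0184, -0.0003] rz 0.1611
   [0.0111, -0.0204, -0.0003] rz 0.1611
   [0.0076, -0.0219, -0.0003] rz 0.1611
   [0.004, -0.0229, -0.0003] rz 0.1611
   [0.0003, -0.0232, -0.0003] rz 0.1611
leg -> [0.547  0.0155 0.09  ] n 2
   [0.0, -0.0, 0.035] rz 0.0
   [0.0, -0.0, 0.035] rz 0.0
```

View pics/s9b.png

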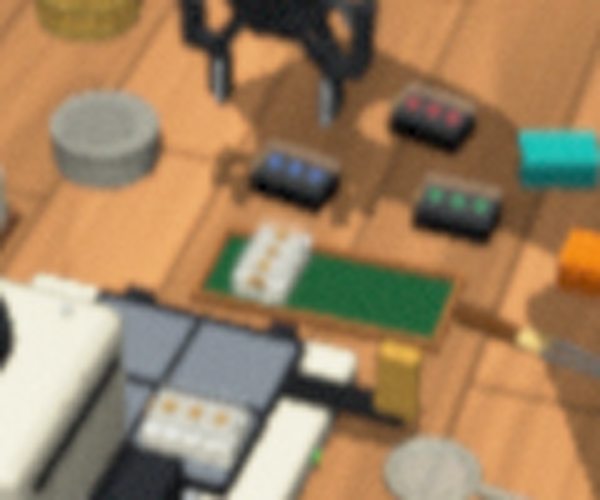

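The white box lies flat in the tray at (272,263). Second white box next.

apply_moves:
  plan:
    - {"translation": [0.0231, -0.0025, -0.0003], "angular": [0, 0, 0.1611], "hand": 0.07}
    - {"translation": [0.0224, -0.0062, -0.0003], "angular": [0, 0, 0.1611], "hand": 0.07}
    - {"translation": [0.0211, -0.0097, -0.0003], "angular": [0, 0, 0.1611], "hand": 0.07}
    - {"translation": [0.0193, -0.013, -0.0003], "angular": [0, 0, 0.1611], "hand": 0.07}
    - {"translation": [0.017, -0.0159, -0.0003], "angular": [0, 0, 0.1611], "hand": 0.07}
    - {"translation": [0.0142, -0.0184, -0.0003], "angular": [0, 0, 0.1611], "hand": 0.07}
    - {"translation": [0.0111, -0.0204, -0.0003], "angular": [0, 0, 0.1611], "hand": 0.07}
    - {"translation": [0.0076, -0.0219, -0.0003], "angular": [0, 0, 0.1611], "hand": 0.07}
    - {"translation": [0.004, -0.0229, -0.0003], "angular": [0, 0, 0.1611], "hand": 0.07}
    - {"translation": [0.0003, -0.0232, -0.0003], "angular": [0, 0, 0.1611], "hand": 0.07}

```text
time_s: 17.32
eef_pos: [0.5435, 0.0182, 0.1507]
eef_rot: [0.0, 1.0, -0.024, 0.0]
wrist_force: [-0.3, 0.0, -0.1]
opening: 0.82
```

apply_moves:
  plan:
    - {"translation": [0, 0, 0.03], "angular": [0, 0, 0], "hand": 0.07}
    - {"translation": [0, 0, 0.03], "angular": [0, 0, 0], "hand": 0.07}

```text
time_s: 17.58
eef_pos: [0.544, 0.0178, 0.0906]
eef_rot: [0.0, 1.0, -0.02, 0.001]
wrist_force: [0.2, -0.3, -0.0]
opening: 0.817
```

Run:
```python
from h import *
o=state()
plan([((.5468,.0157,.057),V[2])])
c=snap('side','s10.png'); crop(c,'s10b.png',180,160,320,280,5)
```

```text
t17.57 pos [0.544  0.0178 0.0906] yaw -0.0408 tilt [ 0.002 -0.    -1.   ] open 69.8mm F [ 0.2 -0.3 -0. ]
leg -> [0.5468 0.0157 0.057 ] n 1
   [0.0028, 0.002, 0.0336] rz 0.0005
```

View pics/s10b.png

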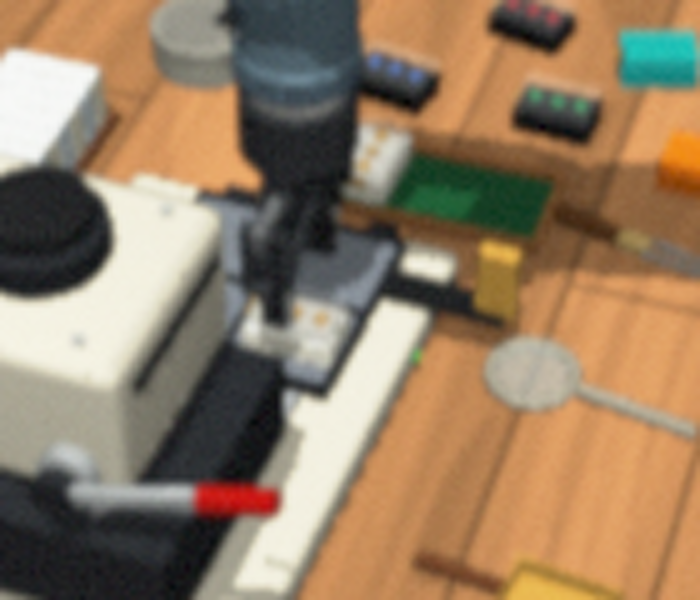

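apply_moves:
  plan:
    - {"translation": [0.0028, 0.002, 0.01], "angular": [0, 0, 0], "hand": 0.07}
    - {"translation": [0, 0, 0.024], "angular": [0, 0, 0], "hand": 0.07}
    - {"translation": [0, 0, 0], "angular": [0, 0, 0], "hand": 0.025}
    - {"translation": [0, 0, 0], "angular": [0, 0, 0], "hand": 0.025}
    - {"translation": [0, 0, 0], "angular": [0, 0, 0], "hand": 0.025}
    - {"translation": [0, 0, 0], "angular": [0, 0, 0], "hand": 0.025}

```text
time_s: 18.38
eef_pos: [0.5472, 0.0151, 0.0579]
eef_rot: [0.0, 1.0, -0.021, 0.001]
wrist_force: [-0.2, -1.4, 3.4]
opening: 0.456
```

apply_moves:
  plan:
    - {"translation": [0, 0, -0.03], "angular": [0, 0, 0], "hand": 0.025}
    - {"translation": [0, 0, -0.034], "angular": [0, 0, 0], "hand": 0.025}
    - {"translation": [0, 0, -0.034], "angular": [0, 0, 0], "hand": 0.025}

```text
time_s: 18.75
eef_pos: [0.5461, 0.0153, 0.156]
eef_rot: [-0.0, 1.0, -0.021, -0.0]
wrist_force: [0.8, 0.1, -1.0]
opening: 0.46
```

Run:
```python
from h import *
o=state()
plan([((.478,-.212,.15),np.pi/2+.004)],full=True)
```

```text
t18.75 pos [0.5461 0.0153 0.156 ] yaw -0.0416 tilt [-0.  0. -1.] open 39.3mm F [ 0.8  0.1 -1. ]
leg -> [ 0.478 -0.212  0.15 ] n 10
   [-0.0059, 0.023, 0.0006] rz -0.1616
   [-0.0095, 0.0218, 0.0006] rz -0.1616
   [-0.0129, 0.0199, 0.0006] rz -0.1616
   [-0.0159, 0.0176, 0.0006] rz -0.1616
   [-0.0185, 0.0148, 0.0006] rz -0.1616
   [-0.0207, 0.0116, 0.0006] rz -0.1616
   [-0.0223, 0.0082, 0.0006] rz -0.1616
   [-0.0233, 0.0045, 0.0006] rz -0.1616
   [-0.0237, 0.0007, 0.0006] rz -0.1616
   [-0.0235, -0.0032, 0.0006] rz -0.1616
```

apply_moves:
  plan:
    - {"translation": [-0.0059, 0.023, 0.0006], "angular": [0, 0, -0.1616], "hand": 0.025}
    - {"translation": [-0.0095, 0.0218, 0.0006], "angular": [0, 0, -0.1616], "hand": 0.025}
    - {"translation": [-0.0129, 0.0199, 0.0006], "angular": [0, 0, -0.1616], "hand": 0.025}
    - {"translation": [-0.0159, 0.0176, 0.0006], "angular": [0, 0, -0.1616], "hand": 0.025}
    - {"translation": [-0.0185, 0.0148, 0.0006], "angular": [0, 0, -0.1616], "hand": 0.025}
    - {"translation": [-0.0207, 0.0116, 0.0006], "angular": [0, 0, -0.1616], "hand": 0.025}
    - {"translation": [-0.0223, 0.0082, 0.0006], "angular": [0, 0, -0.1616], "hand": 0.025}
    - {"translation": [-0.0233, 0.0045, 0.0006], "angular": [0, 0, -0.1616], "hand": 0.025}
    - {"translation": [-0.0237, 0.0007, 0.0006], "angular": [0, 0, -0.1616], "hand": 0.025}
    - {"translation": [-0.0235, -0.0032, 0.0006], "angular": [0, 0, -0.1616], "hand": 0.025}

```text
time_s: 20.0
eef_pos: [0.4778, -0.2127, 0.149]
eef_rot: [0.0, 0.704, 0.71, 0.0]
wrist_force: [0.2, 0.1, -1.3]
opening: 0.456
```

Run:
```python
from h import *
o=state()
plan([((.478,-.212,.02),np.pi/2+.004)],full=True)
```

```text
t20.00 pos [ 0.4778 -0.2127  0.149 ] yaw 1.5797 tilt [ 0. -0. -1.] open 38.9mm F [ 0.2  0.1 -1.3]
leg -> [ 0.478 -0.212  0.02 ] n 3
   [0.0002, 0.0001, 0.043] rz 0.0016
   [0.0002, 0.0001, 0.043] rz 0.0016
   [0.0002, 0.0001, 0.043] rz 0.0016
```

apply_moves:
  plan:
    - {"translation": [0, 0, 0.043], "angular": [0, 0, 0.0016], "hand": 0.025}
    - {"translation": [0, 0, 0.043], "angular": [0, 0, 0.0016], "hand": 0.025}
    - {"translation": [0, 0, 0.043], "angular": [0, 0, 0.0016], "hand": 0.025}
    - {"translation": [0, 0, 0.005], "angular": [0, 0, 0], "hand": 0.025}
    - {"translation": [0, 0, 0.003], "angular": [0, 0, 0], "hand": 0.025}
    - {"translation": [0, 0, 0], "angular": [0, 0, 0], "hand": 0.025}

```text
time_s: 20.75
eef_pos: [0.4793, -0.2128, 0.0135]
eef_rot: [0.001, 0.707, 0.707, 0.0]
wrist_force: [-0.2, 0.4, -0.8]
opening: 0.451
```

Run:
```python
from h import *
o=state()
c=snap('side','s11.png'); crop(c,'s11b.png',200,140,320,240,5)
```

```text
t20.75 pos [ 0.4793 -0.2128  0.0135] yaw 1.5698 tilt [ 0.002 -0.002 -1.   ] open 38.5mm F [-0.2  0.4 -0.8]
```

View pics/s11b.png

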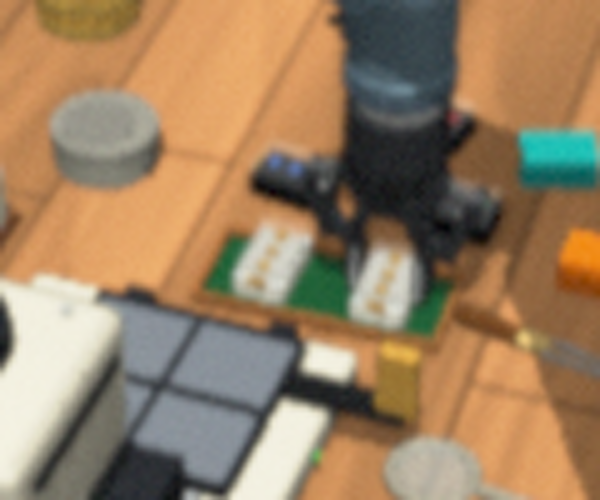

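apply_moves:
  plan:
    - {"translation": [0, 0, 0.002], "angular": [0, 0, 0], "hand": 0.025}
    - {"translation": [0, 0, 0], "angular": [0, 0, 0], "hand": 0.058}
    - {"translation": [0, 0, 0], "angular": [0, 0, 0], "hand": 0.058}
    - {"translation": [0, 0, 0], "angular": [0, 0, 0], "hand": 0.058}
    - {"translation": [0, 0, -0.03], "angular": [0, 0, 0], "hand": 0.058}
    - {"translation": [0, 0, -0.05], "angular": [0, 0, 0], "hand": 0.058}
    - {"translation": [0, 0, -0.05], "angular": [0, 0, 0], "hand": 0.07}
    - {"translation": [-0.04, -0.06, -0.03], "angular": [0, 0, 0.1], "hand": 0.07}
    - {"translation": [-0.04, -0.05, 0], "angular": [0, 0, 0.15], "hand": 0.07}

```text
time_s: 21.92
eef_pos: [0.378, -0.2795, 0.1666]
eef_rot: [0.003, 0.791, 0.612, -0.0]
wrist_force: [0.2, -1.2, -0.1]
opening: 0.819
```

Run:
```python
from h import *
o=state()
c=snap('top','t7.png'); crop(c,'t7b.png',250,130,410,290,4)
c=snap('side','s12.png'); crop(c,'s12b.png',200,120,340,240,5)
```

```text
t21.93 pos [ 0.378  -0.2795  0.1666] yaw 1.3181 tilt [ 0.004 -0.005 -1.   ] open 69.9mm F [ 0.2 -1.2 -0.1]
```

View pics/t7b.png

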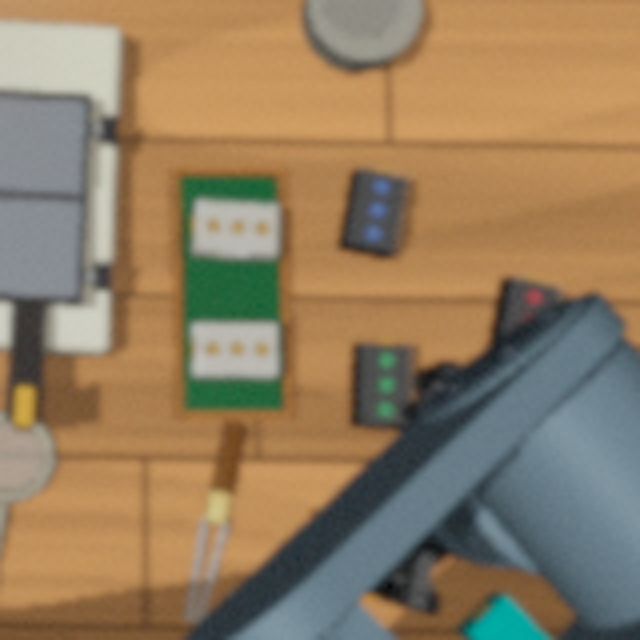

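View pics/s12b.png

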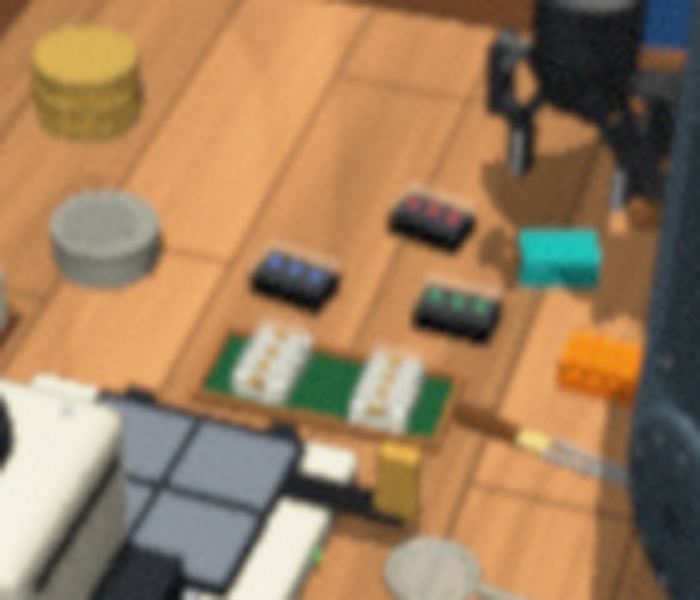

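Run:
```python
from h import *
t=load('t7.png')
U=lambda u,v:np.array([250+(u+.5)/4-.5,130+(v+.5)/4-.5])
for n,st,z in (('blue',[(382,187),(376,211),(373,233)],.028),('green',[(388,360),(387,385),(386,410)],.028),('w1',[(212,226),(238,227),(263,228)],.031),('w2',[(212,348),(237,349),(262,349)],.031)):
    q=np.array([ray(t,U(*x),z) for x in st]);d=q[0]-q[2];print(n,q.mean(0).round(4),np.arctan2(d[1],d[0]))
for b in((.038,.038),(.038,-.038),(-.038,.038),(-.038,-.038)): print(b,vw(.1108+b[0],-.125+b[1],0).round(4))
state()
plan([((.582,-.3172,.14),-.205),((.582,-.3172,.045),-.205)],full=True)
```

```text
blue [ 0.5825 -0.3174  0.028 ] -0.22166250229731474
green [ 0.4529 -0.3202  0.028 ] -0.0755184082769673
w1 [ 0.5679 -0.2131  0.031 ] 1.5443588645164994
w2 [ 0.4776 -0.2111  0.031 ] 1.564050491988518
(0.038, 0.038) [0.6262 0.0132 0.    ]
(0.038, -0.038) [ 0.623  -0.0628  0.    ]
(-0.038, 0.038) [0.5502 0.0163 0.    ]
(-0.038, -0.038) [ 0.5471 -0.0596  0.    ]
t22.02 pos [ 0.374  -0.2807  0.1644] yaw 1.3112 tilt [-0.001 -0.002 -1.   ] open 69.6mm F [ 0.8  0.7 -0.6]
leg -> [ 0.582  -0.3172  0.14  ] n 10
   [0.0018, 0.021, 0.0024] rz 0.1516
   [0.005, 0.0205, 0.0024] rz 0.1516
   [0.008, 0.0195, 0.0024] rz 0.1516
   [0.0109, 0.0181, 0.0024] rz 0.1516
   [0.0135, 0.0163, 0.0024] rz 0.1516
   [0.0158, 0.014, 0.0024] rz 0.1516
   [0.0177, 0.0115, 0.0024] rz 0.1516
   [0.0192, 0.0087, 0.0024] rz 0.1516
   [0.0203, 0.0057, 0.0024] rz 0.1516
   [0.021, 0.0025, 0.0024] rz 0.1516
leg -> [ 0.582  -0.3172  0.045 ] n 2
   [0.0, -0.0, 0.0475] rz -0.0
   [0.0, -0.0, 0.0475] rz -0.0
```

apply_moves:
  plan:
    - {"translation": [0.0018, 0.021, 0.0024], "angular": [0, 0, 0.1516], "hand": 0.07}
    - {"translation": [0.005, 0.0205, 0.0024], "angular": [0, 0, 0.1516], "hand": 0.07}
    - {"translation": [0.008, 0.0195, 0.0024], "angular": [0, 0, 0.1516], "hand": 0.07}
    - {"translation": [0.0109, 0.0181, 0.0024], "angular": [0, 0, 0.1516], "hand": 0.07}
    - {"translation": [0.0135, 0.0163, 0.0024], "angular": [0, 0, 0.1516], "hand": 0.07}
    - {"translation": [0.0158, 0.014, 0.0024], "angular": [0, 0, 0.1516], "hand": 0.07}
    - {"translation": [0.0177, 0.0115, 0.0024], "angular": [0, 0, 0.1516], "hand": 0.07}
    - {"translation": [0.0192, 0.0087, 0.0024], "angular": [0, 0, 0.1516], "hand": 0.07}
    - {"translation": [0.0203, 0.0057, 0.0024], "angular": [0, 0, 0.1516], "hand": 0.07}
    - {"translation": [0.021, 0.0025, 0.0024], "angular": [0, 0, 0.1516], "hand": 0.07}

```text
time_s: 23.28
eef_pos: [0.5866, -0.3119, 0.1391]
eef_rot: [-0.0, 0.995, -0.1, -0.0]
wrist_force: [0.1, -0.1, 0.1]
opening: 0.819
```

apply_moves:
  plan:
    - {"translation": [0, 0, 0.045], "angular": [0, 0, 0], "hand": 0.07}
    - {"translation": [0, 0, 0.04], "angular": [0, 0, 0], "hand": 0.07}

```text
time_s: 23.52
eef_pos: [0.5863, -0.3118, 0.0534]
eef_rot: [-0.0, 0.995, -0.097, 0.0]
wrist_force: [0.5, 0.5, -1.0]
opening: 0.819
```

Run:
```python
from h import *
o=state()
plan([((.5822,-.3173,.008),-.21)])
c=snap('top','t8.png'); crop(c,'t8b.png',280,130,410,230,5)
c=snap('side','s13.png'); crop(c,'s13b.png',200,120,340,240,5)
```

```text
t23.52 pos [ 0.5863 -0.3118  0.0534] yaw -0.1951 tilt [ 0.  0. -1.] open 69.9mm F [ 0.5  0.5 -1. ]
leg -> [ 0.5822 -0.3173  0.008 ] n 1
   [-0.003, 0.0062, 0.0454] rz 0.0149
```

View pics/s13b.png

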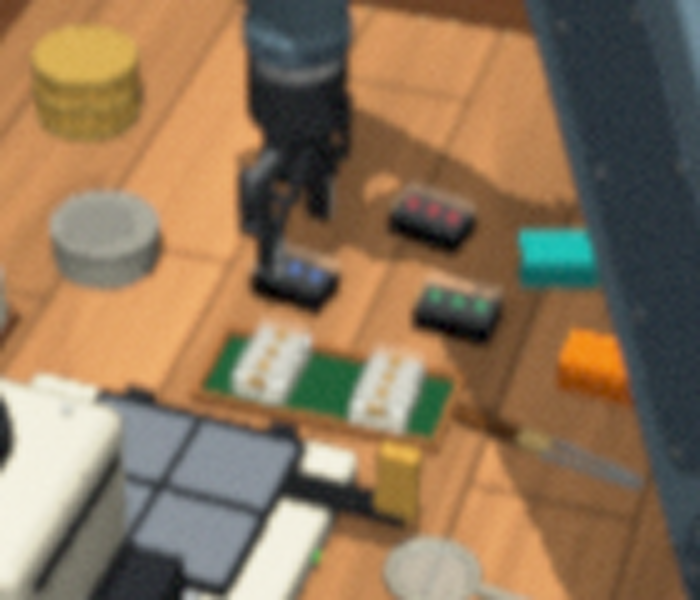

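The fingers are over the blue-stone box at (298,280), the waiting box meant. I'll correct sideways, then lower.

apply_moves:
  plan:
    - {"translation": [-0.003, 0.0062, 0.005], "angular": [0, 0, 0.0149], "hand": 0.07}
    - {"translation": [0, 0, 0.02], "angular": [0, 0, 0], "hand": 0.07}
    - {"translation": [0, 0, 0.02], "angular": [0, 0, 0], "hand": 0.07}
    - {"translation": [0, 0, 0], "angular": [0, 0, 0], "hand": 0.025}
    - {"translation": [0, 0, 0], "angular": [0, 0, 0], "hand": 0.025}
    - {"translation": [0, 0, 0], "angular": [0, 0, 0], "hand": 0.025}
    - {"translation": [0, 0, 0], "angular": [0, 0, 0], "hand": 0.025}

```text
time_s: 24.5
eef_pos: [0.5819, -0.3182, 0.0103]
eef_rot: [0.0, 0.994, -0.105, 0.0]
wrist_force: [0.4, -0.5, -0.4]
opening: 0.454
```

apply_moves:
  plan:
    - {"translation": [0, 0, -0.03], "angular": [0, 0, 0], "hand": 0.025}
    - {"translation": [0, 0, -0.05], "angular": [0, 0, 0], "hand": 0.025}
    - {"translation": [0, 0, -0.06], "angular": [0, 0, 0], "hand": 0.025}

```text
time_s: 24.88
eef_pos: [0.5808, -0.3174, 0.1501]
eef_rot: [-0.001, 0.994, -0.105, -0.001]
wrist_force: [0.5, -0.2, -0.6]
opening: 0.461
```

Run:
```python
from h import *
o=state()
plan([((.6262,.0132,.14),V[2])])
```

```text
t24.88 pos [ 0.5808 -0.3174  0.1501] yaw -0.2114 tilt [-0.002  0.002 -1.   ] open 39.4mm F [ 0.5 -0.2 -0.6]
leg -> [0.6262 0.0132 0.14  ] n 6
   [-0.0042, -0.0555, 0.0017] rz -0.0283
   [-0.0026, -0.0556, 0.0017] rz -0.0283
   [-0.001, -0.0556, 0.0017] rz -0.0283
   [0.0006, -0.0556, 0.0017] rz -0.0283
   [0.0021, -0.0556, 0.0017] rz -0.0283
   [0.0037, -0.0555, 0.0017] rz -0.0283
```

apply_moves:
  plan:
    - {"translation": [-0.003, -0.037, 0.001], "angular": [0, 0, -0.0189], "hand": 0.025}
    - {"translation": [-0.0022, -0.037, 0.001], "angular": [0, 0, -0.0189], "hand": 0.025}
    - {"translation": [-0.0015, -0.037, 0.001], "angular": [0, 0, -0.0189], "hand": 0.025}
    - {"translation": [-0.001, -0.037, 0.001], "angular": [0, 0, -0.0189], "hand": 0.025}
    - {"translation": [-0.0003, -0.037, 0.001], "angular": [0, 0, -0.0189], "hand": 0.025}
    - {"translation": [0.0005, -0.037, 0.001], "angular": [0, 0, -0.0189], "hand": 0.025}
    - {"translation": [0.0012, -0.037, 0.001], "angular": [0, 0, -0.0189], "hand": 0.025}
    - {"translation": [0.002, -0.037, 0.001], "angular": [0, 0, -0.0189], "hand": 0.025}
    - {"translation": [0.0025, -0.037, 0.001], "angular": [0, 0, -0.0189], "hand": 0.025}

```text
time_s: 26.0
eef_pos: [0.625, 0.0138, 0.1411]
eef_rot: [0.0, 1.0, -0.02, 0.0]
wrist_force: [0.7, 0.0, -0.4]
opening: 0.452
```

Run:
```python
from h import *
o=state()
plan([((.6262,.0132,.065),V[2])],dp=.03)
```

```text
t26.00 pos [0.625  0.0138 0.1411] yaw -0.0406 tilt [ 0.001 -0.    -1.   ] open 38.6mm F [ 0.7  0.  -0.4]
leg -> [0.6262 0.0132 0.065 ] n 3
   [0.0004, 0.0002, 0.0254] rz 0.0002
   [0.0004, 0.0002, 0.0254] rz 0.0002
   [0.0004, 0.0002, 0.0254] rz 0.0002
```

apply_moves:
  plan:
    - {"translation": [0.0004, 0.0002, 0.0254], "angular": [0, 0, 0], "hand": 0.025}
    - {"translation": [0.0004, 0.0002, 0.0254], "angular": [0, 0, 0], "hand": 0.025}
    - {"translation": [0.0004, 0.0002, 0.0254], "angular": [0, 0, 0], "hand": 0.025}
    - {"translation": [0, 0, 0.003], "angular": [0, 0, 0], "hand": 0.025}

```text
time_s: 26.5
eef_pos: [0.6249, 0.0122, 0.0601]
eef_rot: [-0.0, 1.0, -0.021, -0.001]
wrist_force: [-0.0, -0.3, -0.3]
opening: 0.451
```

Run:
```python
from h import *
o=state()
c=snap('side','s14.png'); crop(c,'s14b.png',180,160,320,280,5)
c=snap('top','t9.png'); crop(c,'t9b.png',180,100,310,220,5)
```

```text
t26.50 pos [0.6249 0.0122 0.0601] yaw -0.0411 tilt [-0.003  0.001 -1.   ] open 38.5mm F [-0.  -0.3 -0.3]
```

View pics/s14b.png

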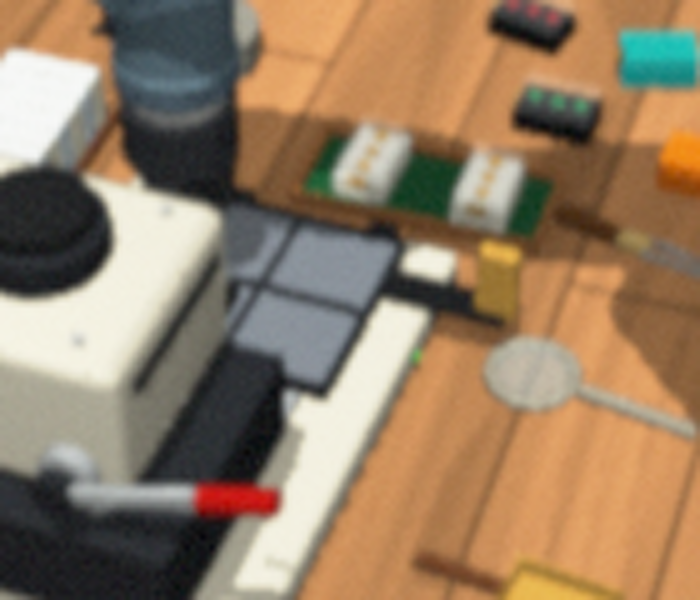

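apply_moves:
  plan:
    - {"translation": [0.0005, 0, 0.002], "angular": [0, 0, 0], "hand": 0.025}
    - {"translation": [0, 0, 0], "angular": [0, 0, 0], "hand": 0.025}

```text
time_s: 26.85
eef_pos: [0.6271, 0.0118, 0.0605]
eef_rot: [0.0, 1.0, -0.021, 0.001]
wrist_force: [0.3, -0.0, -0.5]
opening: 0.451
```

apply_moves:
  plan:
    - {"translation": [0, 0, 0], "angular": [0, 0, 0], "hand": 0.058}
    - {"translation": [0, 0, 0], "angular": [0, 0, 0], "hand": 0.058}
    - {"translation": [0, 0, 0], "angular": [0, 0, 0], "hand": 0.058}
    - {"translation": [0, 0, -0.03], "angular": [0, 0, 0], "hand": 0.058}
    - {"translation": [0, 0, -0.05], "angular": [0, 0, 0], "hand": 0.058}
    - {"translation": [0, 0.02, -0.03], "angular": [0, 0, 0], "hand": 0.07}
    - {"translation": [0, 0.05, 0], "angular": [0, 0, 0], "hand": 0.07}
    - {"translation": [0, 0.06, 0], "angular": [0, 0, 0], "hand": 0.07}
    - {"translation": [0, 0.06, 0], "angular": [0, 0, 0], "hand": 0.07}

```text
time_s: 27.98
eef_pos: [0.6186, -0.1794, 0.1699]
eef_rot: [0.0, 1.0, -0.02, 0.0]
wrist_force: [0.4, 0.9, 0.3]
opening: 0.822
```

Run:
```python
from h import *
o=state()
c=snap('side','s15.png'); 
c=snap('top','t10.png'); crop(c,'t10b.png',200,110,350,230,5); crop(c,'t10c.png',330,170,410,250,7)
```

```text
t27.98 pos [ 0.6186 -0.1794  0.1699] yaw -0.0404 tilt [ 0.001 -0.    -1.   ] open 70.2mm F [0.4 0.9 0.3]
```

View pics/t10b.png

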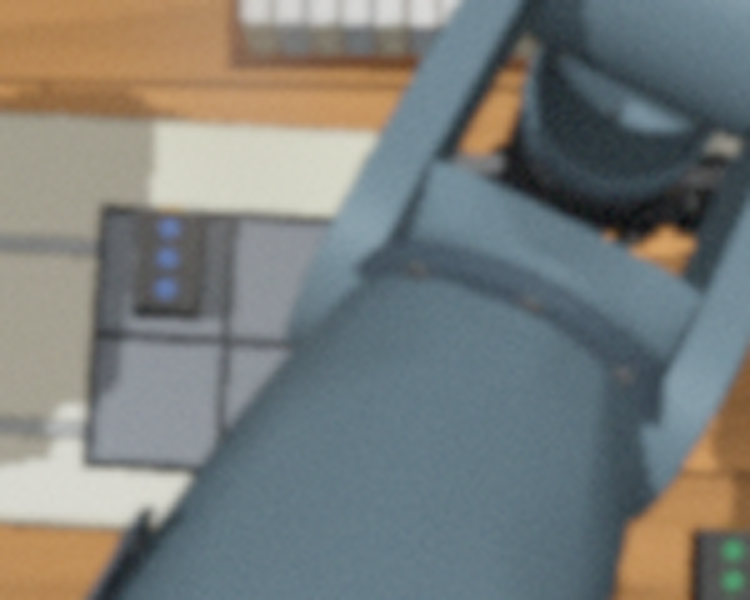

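View pics/t10c.png

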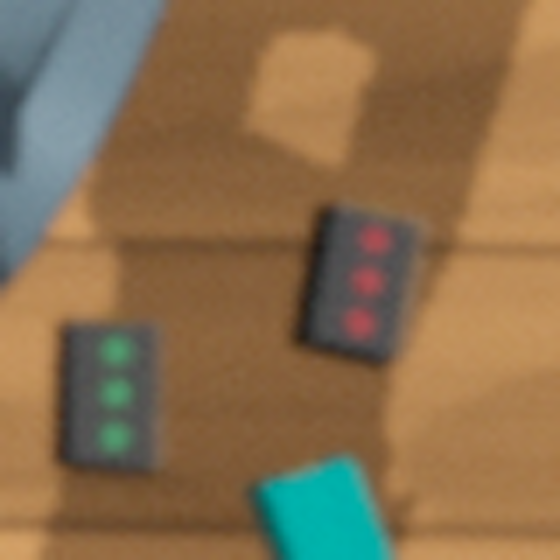

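Run:
```python
from h import *
t=load('t10.png')
U=lambda u,v:np.array([200+(u+.5)/5-.5,110+(v+.5)/5-.5])
q=np.array([ray(t,U(*x),.078) for x in((169,229),(167,258),(165,288))]);d=q[0]-q[2];print(q.mean(0),np.arctan2(d[1],d[0]),vl(q.mean(0))-[.1108,-.125,.05])
U=lambda u,v:np.array([330+(u+.5)/7-.5,170+(v+.5)/7-.5])
for st in(((376,239),(367,280),(360,322)),((117,350),(116,393),(115,438))):
    q=np.array([ray(t,U(*x),.028) for x in st]);d=q[0]-q[2];print(q.mean(0),np.arctan2(d[1],d[0]))
state()
plan([((.502,-.427,.14),-.21)])
```

```text
[0.62859494 0.01084769 0.078     ] -0.043471620375878026 [0.04050799 0.03579714 0.028     ]
[ 0.50190453 -0.42672183  0.028     ] -0.23993099098095985
[ 0.45306474 -0.31956466  0.028     ] -0.05820919435152622
t28.07 pos [ 0.6182 -0.1843  0.1698] yaw -0.0473 tilt [ 0.001 -0.003 -1.   ] open 70.0mm F [ 0.7  0.8 -0.4]
leg -> [ 0.502 -0.427  0.14 ] n 5
   [-0.0209, 0.0496, 0.006] rz 0.0325
   [-0.0193, 0.0502, 0.006] rz 0.0325
   [-0.0176, 0.0508, 0.006] rz 0.0325
   [-0.016, 0.0514, 0.006] rz 0.0325
   [-0.0143, 0.0519, 0.006] rz 0.0325
```

apply_moves:
  plan:
    - {"translation": [-0.0209, 0.0496, 0.006], "angular": [0, 0, 0.0355], "hand": 0.07}
    - {"translation": [-0.0193, 0.0502, 0.006], "angular": [0, 0, 0.0355], "hand": 0.07}
    - {"translation": [-0.0176, 0.0508, 0.006], "angular": [0, 0, 0.0355], "hand": 0.07}
    - {"translation": [-0.016, 0.0514, 0.006], "angular": [0, 0, 0.0355], "hand": 0.07}
    - {"translation": [-0.0143, 0.0519, 0.006], "angular": [0, 0, 0.0355], "hand": 0.07}
    - {"translation": [0, 0, 0.04], "angular": [0, 0, 0], "hand": 0.07}
    - {"translation": [0, 0, 0.045], "angular": [0, 0, 0], "hand": 0.07}

```text
time_s: 28.95
eef_pos: [0.5028, -0.4218, 0.0546]
eef_rot: [0.001, 0.994, -0.11, 0.001]
wrist_force: [-0.6, -0.1, -0.2]
opening: 0.825
```

Run:
```python
from h import *
o=state()
plan([((.502,-.427,.008),-.225)])
c=snap('side','s16.png'); crop(c,'s16b.png',200,100,340,220,5)
```

```text
t28.95 pos [ 0.5028 -0.4218  0.0546] yaw -0.2203 tilt [ 0.002 -0.002 -1.   ] open 70.5mm F [-0.6 -0.1 -0.2]
leg -> [ 0.502 -0.427  0.008] n 1
   [0.0003, 0.0053, 0.0466] rz 0.0047
```

View pics/s16b.png

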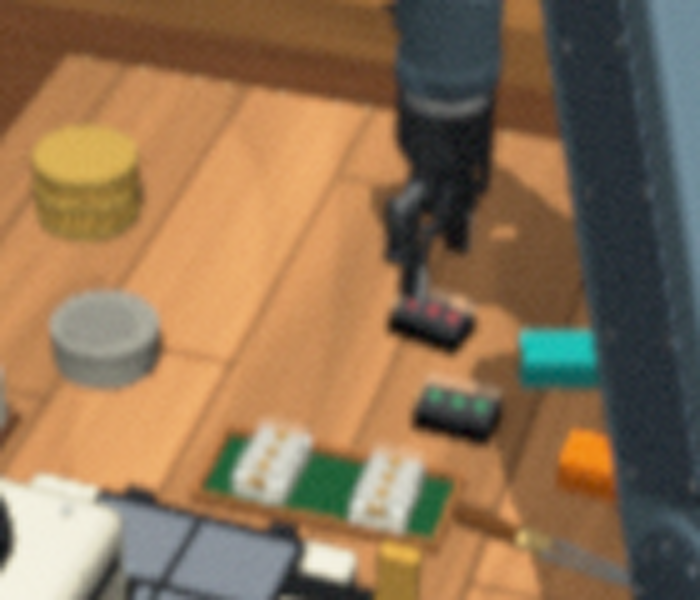

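The gripper is over the red-stone black box at (432,318). Grasping.

apply_moves:
  plan:
    - {"translation": [0.0003, 0.0053, 0.006], "angular": [0, 0, 0.0047], "hand": 0.07}
    - {"translation": [0, 0, 0.02], "angular": [0, 0, 0], "hand": 0.07}
    - {"translation": [0, 0, 0.02], "angular": [0, 0, 0], "hand": 0.07}
    - {"translation": [0, 0, 0], "angular": [0, 0, 0], "hand": 0.025}
    - {"translation": [0, 0, 0], "angular": [0, 0, 0], "hand": 0.025}
    - {"translation": [0, 0, 0], "angular": [0, 0, 0], "hand": 0.025}
    - {"translation": [0, 0, 0], "angular": [0, 0, 0], "hand": 0.025}

```text
time_s: 29.88
eef_pos: [0.502, -0.4261, 0.0091]
eef_rot: [0.0, 0.994, -0.111, 0.0]
wrist_force: [-0.2, 0.5, -1.5]
opening: 0.454
```

apply_moves:
  plan:
    - {"translation": [0, 0, -0.03], "angular": [0, 0, 0], "hand": 0.025}
    - {"translation": [0, 0, -0.05], "angular": [0, 0, 0], "hand": 0.025}
    - {"translation": [0, 0, -0.06], "angular": [0, 0, 0], "hand": 0.025}

```text
time_s: 30.25
eef_pos: [0.501, -0.4251, 0.1489]
eef_rot: [-0.001, 0.994, -0.112, -0.001]
wrist_force: [1.3, -0.6, -0.8]
opening: 0.455
```

Run:
```python
from h import *
o=state()
plan([((.6225,-.0628,.14),V[2])],dp=.04)
```

```text
t30.25 pos [ 0.501  -0.4251  0.1489] yaw -0.2235 tilt [-0.002  0.002 -1.   ] open 38.9mm F [ 1.3 -0.6 -0.8]
leg -> [ 0.6225 -0.0628  0.14  ] n 10
   [0.0038, -0.038, 0.0009] rz -0.0182
   [0.0045, -0.0379, 0.0009] rz -0.0182
   [0.0052, -0.0379, 0.0009] rz -0.0182
   [0.0059, -0.0378, 0.0009] rz -0.0182
   [0.0066, -0.0376, 0.0009] rz -0.0182
   [0.0073, -0.0375, 0.0009] rz -0.0182
   [0.0079, -0.0374, 0.0009] rz -0.0182
   [0.0086, -0.0372, 0.0009] rz -0.0182
   [0.0093, -0.0371, 0.0009] rz -0.0182
   [0.01, -0.0369, 0.0009] rz -0.0182
```

apply_moves:
  plan:
    - {"translation": [0.0038, -0.038, 0.0009], "angular": [0, 0, -0.0182], "hand": 0.025}
    - {"translation": [0.0045, -0.0379, 0.0009], "angular": [0, 0, -0.0182], "hand": 0.025}
    - {"translation": [0.0052, -0.0379, 0.0009], "angular": [0, 0, -0.0182], "hand": 0.025}
    - {"translation": [0.0059, -0.0378, 0.0009], "angular": [0, 0, -0.0182], "hand": 0.025}
    - {"translation": [0.0066, -0.0376, 0.0009], "angular": [0, 0, -0.0182], "hand": 0.025}
    - {"translation": [0.0073, -0.0375, 0.0009], "angular": [0, 0, -0.0182], "hand": 0.025}
    - {"translation": [0.0079, -0.0374, 0.0009], "angular": [0, 0, -0.0182], "hand": 0.025}
    - {"translation": [0.0086, -0.0372, 0.0009], "angular": [0, 0, -0.0182], "hand": 0.025}
    - {"translation": [0.0093, -0.0371, 0.0009], "angular": [0, 0, -0.0182], "hand": 0.025}
    - {"translation": [0.01, -0.0369, 0.0009], "angular": [0, 0, -0.0182], "hand": 0.025}

```text
time_s: 31.5
eef_pos: [0.6236, -0.0624, 0.1398]
eef_rot: [0.0, 1.0, -0.02, 0.0]
wrist_force: [0.2, -0.1, -1.6]
opening: 0.455
```

Run:
```python
from h import *
o=state()
plan([((.6225,-.0628,.065),V[2])],dp=.03)
c=snap('side','s17.png'); crop(c,'s17b.png',180,120,320,240,5)
```

```text
t31.50 pos [ 0.6236 -0.0624  0.1398] yaw -0.0408 tilt [ 0. -0. -1.] open 38.9mm F [ 0.2 -0.1 -1.6]
leg -> [ 0.6225 -0.0628  0.065 ] n 3
   [-0.0004, 0.0002, 0.0249] rz 0.0002
   [-0.0004, 0.0002, 0.0249] rz 0.0002
   [-0.0004, 0.0002, 0.0249] rz 0.0002
```

View pics/s17b.png

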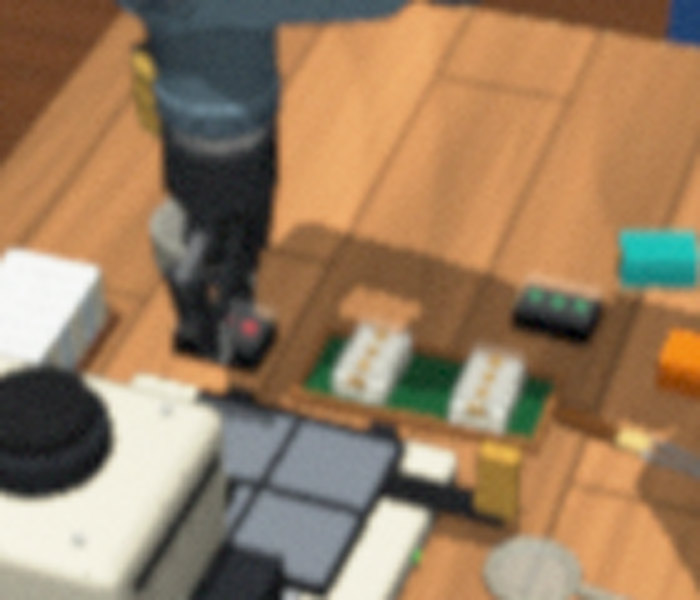

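The red box is held level at (225,340). Lowering it into the back-right bay.

apply_moves:
  plan:
    - {"translation": [-0.0004, 0.0002, 0.0249], "angular": [0, 0, 0], "hand": 0.025}
    - {"translation": [-0.0004, 0.0002, 0.0249], "angular": [0, 0, 0], "hand": 0.025}
    - {"translation": [-0.0004, 0.0002, 0.0249], "angular": [0, 0, 0], "hand": 0.025}
    - {"translation": [0, 0, 0.004], "angular": [0, 0, 0], "hand": 0.025}
    - {"translation": [0, 0, 0.002], "angular": [0, 0, 0], "hand": 0.025}
    - {"translation": [0, 0, 0], "angular": [0, 0, 0], "hand": 0.025}

```text
time_s: 32.3
eef_pos: [0.6229, -0.0644, 0.0601]
eef_rot: [0.0, 1.0, -0.021, 0.001]
wrist_force: [0.6, -0.4, -1.0]
opening: 0.452
```

Run:
```python
from h import *
o=state()
c=snap('side','s18.png'); crop(c,'s18b.png',180,140,320,260,5)
```

```text
t32.30 pos [ 0.6229 -0.0644  0.0601] yaw -0.0415 tilt [ 0.002 -0.001 -1.   ] open 38.6mm F [ 0.6 -0.4 -1. ]
```

View pics/s18b.png

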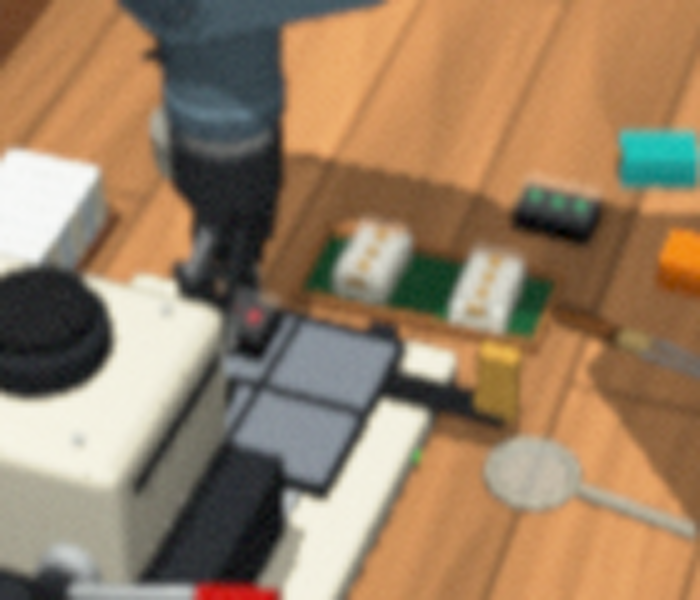

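apply_moves:
  plan:
    - {"translation": [0, 0, 0.001], "angular": [0, 0, 0], "hand": 0.025}
    - {"translation": [0, 0, 0], "angular": [0, 0, 0], "hand": 0.056}
    - {"translation": [0, 0, 0], "angular": [0, 0, 0], "hand": 0.056}
    - {"translation": [0, 0, 0], "angular": [0, 0, 0], "hand": 0.056}
    - {"translation": [0, 0, -0.03], "angular": [0, 0, 0], "hand": 0.056}
    - {"translation": [0, 0, -0.05], "angular": [0, 0, 0], "hand": 0.056}
    - {"translation": [-0.01, 0.05, -0.01], "angular": [0, 0, 0], "hand": 0.07}
    - {"translation": [-0.03, 0.05, 0], "angular": [0, 0, 0], "hand": 0.07}
    - {"translation": [-0.03, 0.05, 0], "angular": [0, 0, 0], "hand": 0.07}
    - {"translation": [-0.03, 0.05, 0], "angular": [0, 0, 0], "hand": 0.07}

```text
time_s: 33.6
eef_pos: [0.5129, -0.2612, 0.1482]
eef_rot: [0.0, 1.0, -0.021, 0.0]
wrist_force: [1.0, -0.2, 0.6]
opening: 0.82
```

Run:
```python
from h import *
o=state()
c=snap('top','t11.png'); crop(c,'t11b.png',200,110,400,260,4)
c=snap('side','s19.png'); crop(c,'s19b.png',180,140,320,260,5)
plan([((.453,-.3195,.14),-.05)])
```

```text
t33.60 pos [ 0.5129 -0.2612  0.1482] yaw -0.0411 tilt [ 0.001 -0.    -1.   ] open 70.1mm F [ 1.  -0.2  0.6]
leg -> [ 0.453  -0.3195  0.14  ] n 2
   [-0.0278, 0.0289, 0.0041] rz 0.0015
   [-0.0277, 0.0289, 0.0041] rz 0.0015
```

View pics/t11b.png

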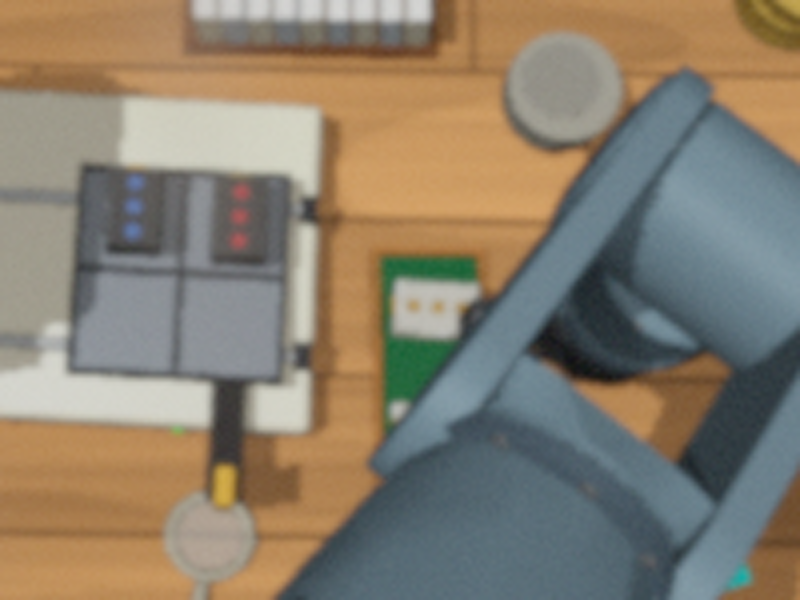

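View pics/s19b.png

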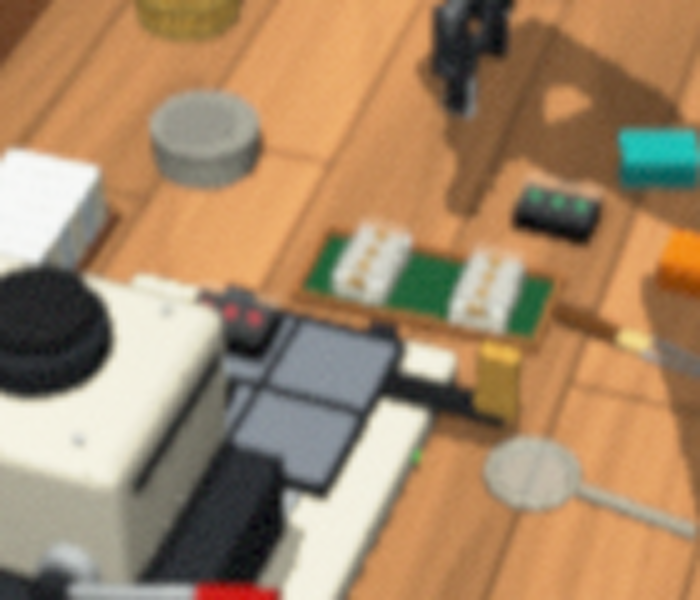

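Blue and red both lie in the back bays, at (133,208) and (240,215). The green-stone box is at (557,208), black and distinct from the turquoise and orange ones. Going for it.

apply_moves:
  plan:
    - {"translation": [-0.0278, 0.0289, 0.0041], "angular": [0, 0, 0.0015], "hand": 0.07}
    - {"translation": [-0.0277, 0.0289, 0.0041], "angular": [0, 0, 0.0015], "hand": 0.07}
    - {"translation": [0, 0, 0], "angular": [0, 0, 0], "hand": 0.07}
    - {"translation": [0, 0, 0.045], "angular": [0, 0, 0], "hand": 0.07}
    - {"translation": [0, 0, 0.04], "angular": [0, 0, 0], "hand": 0.07}

```text
time_s: 34.33
eef_pos: [0.4573, -0.3146, 0.0543]
eef_rot: [0.0, 1.0, -0.022, 0.001]
wrist_force: [-0.1, 0.3, -0.7]
opening: 0.816
```

Run:
```python
from h import *
o=state()
plan([((.453,-.3197,.008),-.052)])
c=snap('side','s20.png'); crop(c,'s20b.png',200,120,340,240,5)
```

```text
t34.33 pos [ 0.4573 -0.3146  0.0543] yaw -0.0440 tilt [ 0.002 -0.001 -1.   ] open 69.7mm F [-0.1  0.3 -0.7]
leg -> [ 0.453  -0.3197  0.008 ] n 1
   [-0.0041, 0.0053, 0.0463] rz 0.008
```

View pics/s20b.png

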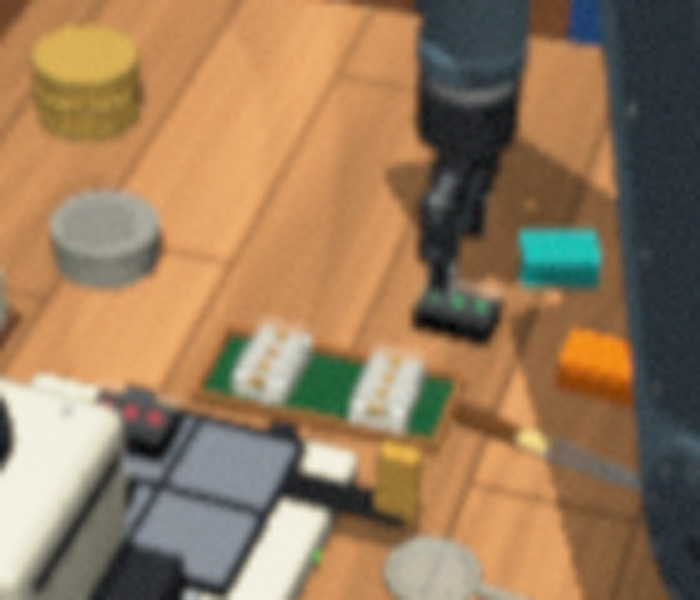

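apply_moves:
  plan:
    - {"translation": [-0.0041, 0.0053, 0.006], "angular": [0, 0, 0.008], "hand": 0.07}
    - {"translation": [0, 0, 0.02], "angular": [0, 0, 0], "hand": 0.07}
    - {"translation": [0, 0, 0.02], "angular": [0, 0, 0], "hand": 0.07}
    - {"translation": [0, 0, 0], "angular": [0, 0, 0], "hand": 0.025}
    - {"translation": [0, 0, 0], "angular": [0, 0, 0], "hand": 0.025}
    - {"translation": [0, 0, 0], "angular": [0, 0, 0], "hand": 0.025}
    - {"translation": [0, 0, 0], "angular": [0, 0, 0], "hand": 0.025}

```text
time_s: 35.25
eef_pos: [0.4528, -0.3215, 0.0106]
eef_rot: [0.001, 1.0, -0.026, 0.001]
wrist_force: [0.1, 1.5, 7.4]
opening: 0.456
```

apply_moves:
  plan:
    - {"translation": [0, 0, -0.03], "angular": [0, 0, 0], "hand": 0.025}
    - {"translation": [0, 0, -0.05], "angular": [0, 0, 0], "hand": 0.025}
    - {"translation": [0, 0, -0.06], "angular": [0, 0, 0], "hand": 0.025}

```text
time_s: 35.62
eef_pos: [0.4509, -0.3196, 0.1496]
eef_rot: [-0.001, 1.0, -0.026, -0.001]
wrist_force: [0.9, 0.2, -1.3]
opening: 0.455
```

Run:
```python
from h import *
o=state()
plan([((.5498,.0163,.14),V[2])],dp=.04)
```

```text
t35.62 pos [ 0.4509 -0.3196  0.1496] yaw -0.0525 tilt [-0.001  0.002 -1.   ] open 38.8mm F [ 0.9  0.2 -1.3]
leg -> [0.5498 0.0163 0.14  ] n 9
   [0.009, -0.0378, 0.0011] rz -0.0012
   [0.0091, -0.0378, 0.0011] rz -0.0012
   [0.0091, -0.0378, 0.0011] rz -0.0012
   [0.0092, -0.0378, 0.0011] rz -0.0012
   [0.0092, -0.0378, 0.0011] rz -0.0012
   [0.0092, -0.0378, 0.0011] rz -0.0012
   [0.0093, -0.0378, 0.0011] rz -0.0012
   [0.0093, -0.0378, 0.0011] rz -0.0012
   [0.0094, -0.0378, 0.0011] rz -0.0012
```

apply_moves:
  plan:
    - {"translation": [0.009, -0.0378, 0.0011], "angular": [0, 0, -0.0012], "hand": 0.025}
    - {"translation": [0.0091, -0.0378, 0.0011], "angular": [0, 0, -0.0012], "hand": 0.025}
    - {"translation": [0.0091, -0.0378, 0.0011], "angular": [0, 0, -0.0012], "hand": 0.025}
    - {"translation": [0.0092, -0.0378, 0.0011], "angular": [0, 0, -0.0012], "hand": 0.025}
    - {"translation": [0.0092, -0.0378, 0.0011], "angular": [0, 0, -0.0012], "hand": 0.025}
    - {"translation": [0.0092, -0.0378, 0.0011], "angular": [0, 0, -0.0012], "hand": 0.025}
    - {"translation": [0.0093, -0.0378, 0.0011], "angular": [0, 0, -0.0012], "hand": 0.025}
    - {"translation": [0.0093, -0.0378, 0.0011], "angular": [0, 0, -0.0012], "hand": 0.025}
    - {"translation": [0.0094, -0.0378, 0.0011], "angular": [0, 0, -0.0012], "hand": 0.025}
    - {"translation": [0, 0, 0], "angular": [0, 0, 0], "hand": 0.025}

```text
time_s: 36.88
eef_pos: [0.5508, 0.0179, 0.1391]
eef_rot: [-0.0, 1.0, -0.019, 0.0]
wrist_force: [-0.1, -0.5, -1.0]
opening: 0.451
```

Run:
```python
from h import *
o=state()
plan([((.5498,.0163,.065),V[2])],dp=.03)
c=snap('side','s21.png'); crop(c,'s21b.png',180,120,320,240,5)
```

```text
t36.88 pos [0.5508 0.0179 0.1391] yaw -0.0380 tilt [ 0.  0. -1.] open 38.5mm F [-0.1 -0.5 -1. ]
leg -> [0.5498 0.0163 0.065 ] n 3
   [-0.0003, 0.0006, 0.0247] rz 0.0011
   [-0.0003, 0.0006, 0.0247] rz 0.0011
   [-0.0003, 0.0006, 0.0247] rz 0.0011
```

View pics/s21b.png

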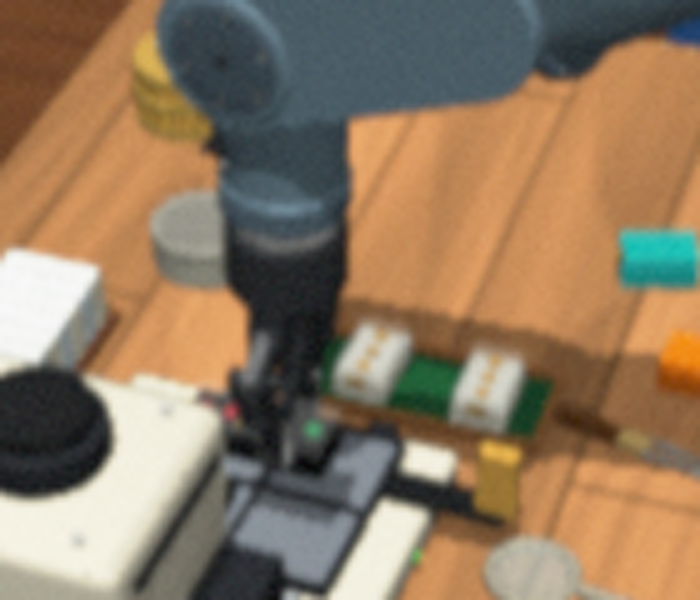

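apply_moves:
  plan:
    - {"translation": [-0.0003, 0.0006, 0.0247], "angular": [0, 0, 0.0011], "hand": 0.025}
    - {"translation": [-0.0003, 0.0006, 0.0247], "angular": [0, 0, 0.0011], "hand": 0.025}
    - {"translation": [-0.0003, 0.0006, 0.0247], "angular": [0, 0, 0.0011], "hand": 0.025}
    - {"translation": [0, 0, 0.004], "angular": [0, 0, 0], "hand": 0.025}
    - {"translation": [0, 0, 0.001], "angular": [0, 0, 0], "hand": 0.025}
    - {"translation": [0, 0, 0], "angular": [0, 0, 0], "hand": 0.025}

```text
time_s: 37.67
eef_pos: [0.5497, 0.0126, 0.0606]
eef_rot: [0.0, 1.0, -0.023, 0.0]
wrist_force: [-0.9, -1.1, 3.7]
opening: 0.453
```

Run:
```python
from h import *
o=state()
c=snap('side','s22.png'); crop(c,'s22b.png',180,140,320,260,5)
```

```text
t37.67 pos [0.5497 0.0126 0.0606] yaw -0.0460 tilt [ 0.    -0.001 -1.   ] open 38.7mm F [-0.9 -1.1  3.7]
```

View pics/s22b.png

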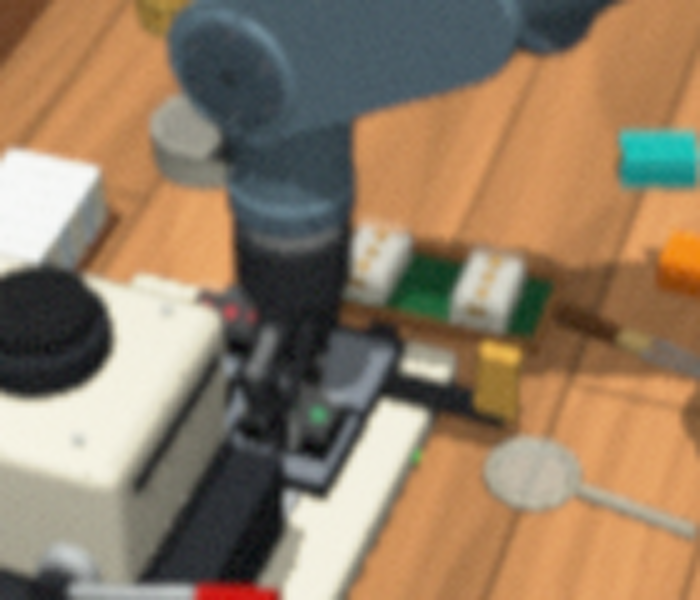

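Contact felt (3.7 N), so the box is seated. Releasing.

apply_moves:
  plan:
    - {"translation": [0, 0, 0], "angular": [0, 0, 0], "hand": 0.056}
    - {"translation": [0, 0, 0], "angular": [0, 0, 0], "hand": 0.056}
    - {"translation": [0, 0, 0], "angular": [0, 0, 0], "hand": 0.056}
    - {"translation": [0, 0, -0.03], "angular": [0, 0, 0], "hand": 0.056}
    - {"translation": [0, 0, -0.05], "angular": [0, 0, 0], "hand": 0.056}
    - {"translation": [0, 0, -0.05], "angular": [0, 0, 0], "hand": 0.07}
    - {"translation": [-0.06, 0, -0.01], "angular": [0, 0, 0], "hand": 0.085}
    - {"translation": [-0.06, 0, 0], "angular": [0, 0, 0], "hand": 0.085}
    - {"translation": [-0.05, 0, 0], "angular": [0, 0, 0], "hand": 0.085}

```text
time_s: 38.85
eef_pos: [0.3777, 0.0217, 0.1995]
eef_rot: [0.0, 1.0, -0.022, -0.0]
wrist_force: [-0.8, -0.2, 1.5]
opening: 0.994
```

Run:
```python
from h import *
o=state()
c=snap('top','t12.png'); crop(c,'t12b.png',190,110,390,260,4)
c=snap('side','s23.png'); crop(c,'s23b.png',180,140,320,260,5)
g=vw(-.0448,-.165,0);print(g)
```

```text
t38.85 pos [0.3777 0.0217 0.1995] yaw -0.0444 tilt [-0. -0. -1.] open 84.9mm F [-0.8 -0.2  1.5]
[ 0.42952287 -0.05678261  0.        ]
```

View pics/t12b.png

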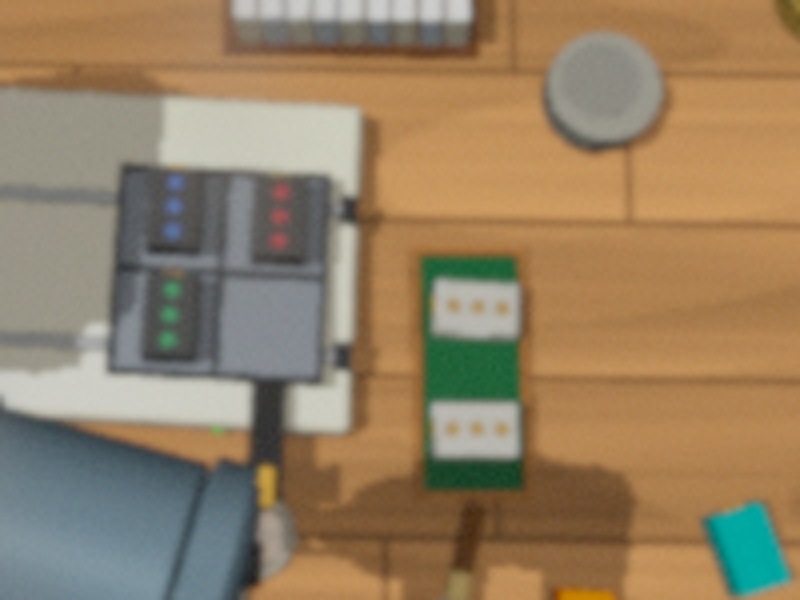

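View pics/s23b.png

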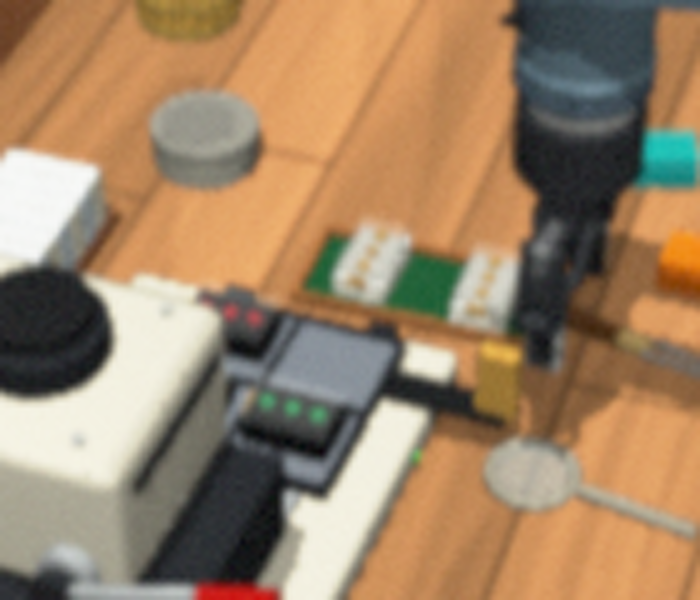

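Run:
```python
from h import *
t=load('t12.png')
U=lambda u,v:np.array([190+(u+.5)/4-.5,110+(v+.5)/4-.5])
for n,st in(('b',((176,183),(174,206),(172,231))),('r',((282,192),(281,216),(279,241))),('g',((173,290),(170,314),(168,340)))):
    q=np.array([ray(t,U(*x),.078) for x in st]);d=q[0]-q[2];m=q.mean(0);print(n,(vl(m)-[.1108,-.125,.05]).round(4),'yaw',np.arctan2(d[1],d[0])-V[2])
print('grip',vl(ray(t,U(267,484),.102)))
state()
plan([((.4295,-.0562,.16),V[2]),((.4295,-.0562,.066),V[2])],dp=.05)
```

```text
b [0.0405 0.0354 0.028 ] yaw -0.017188583707999597
r [ 0.0375 -0.0409  0.028 ] yaw -0.009468038377706205
g [-0.038  0.033  0.028] yaw -0.03414221634370714
grip [-0.04389637 -0.16566012  0.102     ]
t38.95 pos [0.3753 0.0224 0.1986] yaw -0.0444 tilt [-0.002  0.    -1.   ] open 85.0mm F [0.2 0.3 0.4]
leg -> [ 0.4295 -0.0562  0.16  ] n 3
   [0.0192, 0.0254, 0.0129] rz -0.001
   [0.0192, 0.0254, 0.0129] rz -0.001
   [0.0192, 0.0254, 0.0129] rz -0.001
leg -> [ 0.4295 -0.0562  0.066 ] n 2
   [0.0, -0.0, 0.047] rz -0.0
   [0.0, -0.0, 0.047] rz -0.0
```

apply_moves:
  plan:
    - {"translation": [0.0192, 0.0254, 0.0129], "angular": [0, 0, -0.001], "hand": 0.085}
    - {"translation": [0.0192, 0.0254, 0.0129], "angular": [0, 0, -0.001], "hand": 0.085}
    - {"translation": [0.0192, 0.0254, 0.0129], "angular": [0, 0, -0.001], "hand": 0.085}
    - {"translation": [0, 0, 0], "angular": [0, 0, 0], "hand": 0.085}

```text
time_s: 39.45
eef_pos: [0.4346, -0.0586, 0.1602]
eef_rot: [-0.0, 1.0, -0.022, -0.001]
wrist_force: [-0.0, 1.7, 0.4]
opening: 0.991
```

Run:
```python
from h import *
state()
plan([((.4295,-.0562,.066),V[2])],dp=.05)
```

```text
t39.45 pos [ 0.4346 -0.0586  0.1602] yaw -0.0440 tilt [-0.001  0.    -1.   ] open 84.6mm F [-0.   1.7  0.4]
leg -> [ 0.4295 -0.0562  0.066 ] n 2
   [-0.0026, -0.0011, 0.0471] rz -0.0013
   [-0.0026, -0.0011, 0.0471] rz -0.0013
```

apply_moves:
  plan:
    - {"translation": [-0.0026, -0.0011, 0.0471], "angular": [0, 0, -0.0013], "hand": 0.085}
    - {"translation": [-0.0026, -0.0011, 0.0471], "angular": [0, 0, -0.0013], "hand": 0.085}
    - {"translation": [0, 0, 0], "angular": [0, 0, 0], "hand": 0.085}
    - {"translation": [0, 0, 0], "angular": [0, 0, 0], "hand": 0.006}
    - {"translation": [0, 0, 0], "angular": [0, 0, 0], "hand": 0.006}
    - {"translation": [0, 0, 0], "angular": [0, 0, 0], "hand": 0.006}
    - {"translation": [0, 0, 0], "angular": [0, 0, 0], "hand": 0.006}
    - {"translation": [0, 0, 0], "angular": [0, 0, 0], "hand": 0.006}
    - {"translation": [0, 0, 0], "angular": [0, 0, 0], "hand": 0.006}

```text
time_s: 40.58
eef_pos: [0.4295, -0.0551, 0.0678]
eef_rot: [0.0, 1.0, -0.02, 0.001]
wrist_force: [-1.0, 0.7, 7.4]
opening: 0.154
```

Run:
```python
from h import *
o=state();print(vl(o['eef_pos']))
c=snap('top','t13.png'); crop(c,'t13b.png',190,110,390,260,4)
c=snap('side','s24.png'); crop(c,'s24b.png',140,130,340,280,4)
```

```text
t40.58 pos [ 0.4295 -0.0551  0.0678] yaw -0.0395 tilt [ 0.001 -0.    -1.   ] open 13.2mm F [-1.   0.7  7.4]
[-0.04491644 -0.1633302   0.06779792]
```

View pics/s24b.png

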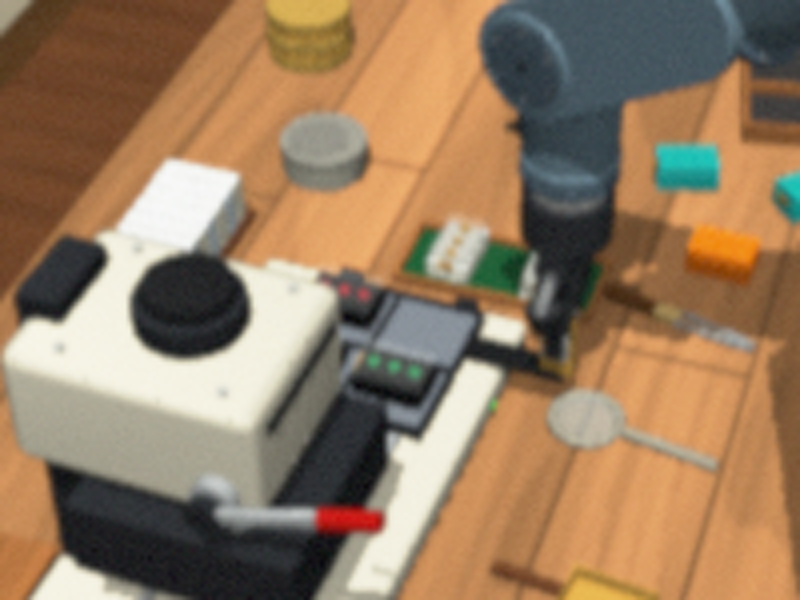

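View pics/t13b.png

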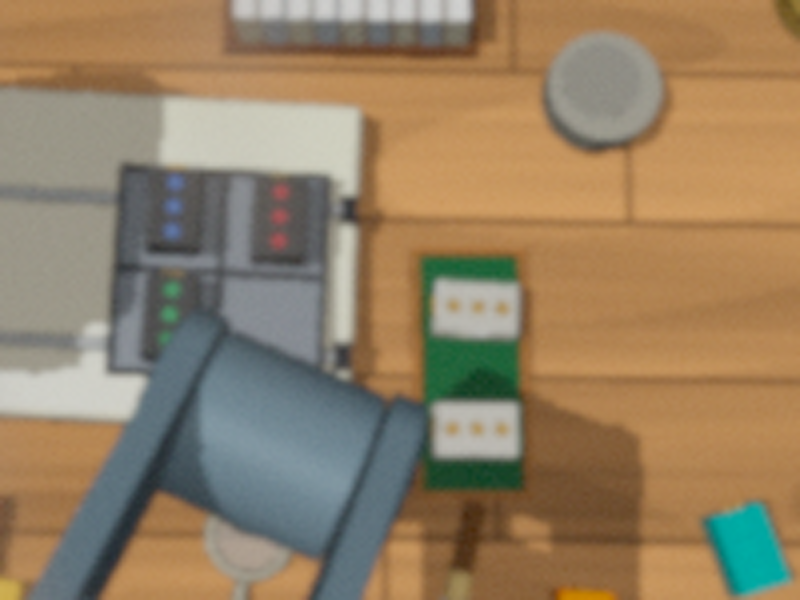

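apply_moves:
  plan:
    - {"translation": [0, -0.006, 0], "angular": [0, 0, 0], "hand": 0.006}
    - {"translation": [0, -0.014, 0], "angular": [0, 0, 0], "hand": 0.006}
    - {"translation": [0, -0.014, 0], "angular": [0, 0, 0], "hand": 0.006}
    - {"translation": [0, -0.014, 0], "angular": [0, 0, 0], "hand": 0.006}
    - {"translation": [0, -0.014, 0], "angular": [0, 0, 0], "hand": 0.006}
    - {"translation": [0, -0.014, 0], "angular": [0, 0, 0], "hand": 0.006}
    - {"translation": [0, -0.014, 0], "angular": [0, 0, 0], "hand": 0.006}
    - {"translation": [0, -0.014, 0], "angular": [0, 0, 0], "hand": 0.006}
    - {"translation": [0, -0.014, 0], "angular": [0, 0, 0], "hand": 0.006}
    - {"translation": [0, -0.014, 0], "angular": [0, 0, 0], "hand": 0.006}

```text
time_s: 41.92
eef_pos: [0.4349, 0.0771, 0.0678]
eef_rot: [0.0, 1.0, -0.02, 0.001]
wrist_force: [-0.3, -1.7, 4.4]
opening: 0.154
```

Run:
```python
from h import *
o=state();print(vl(o['eef_pos']))
```

```text
t41.92 pos [0.4349 0.0771 0.0678] yaw -0.0395 tilt [ 0.002 -0.001 -1.   ] open 13.1mm F [-0.3 -1.7  4.4]
[-0.04493585 -0.0310426   0.06780964]
```

apply_moves:
  plan:
    - {"translation": [0, -0.014, 0], "angular": [0, 0, 0], "hand": 0.006}
    - {"translation": [0, -0.014, 0], "angular": [0, 0, 0], "hand": 0.006}
    - {"translation": [0, -0.014, 0], "angular": [0, 0, 0], "hand": 0.006}
    - {"translation": [0, -0.014, 0], "angular": [0, 0, 0], "hand": 0.006}
    - {"translation": [0, -0.014, 0], "angular": [0, 0, 0], "hand": 0.006}
    - {"translation": [0, -0.014, 0], "angular": [0, 0, 0], "hand": 0.006}
    - {"translation": [0, -0.014, 0], "angular": [0, 0, 0], "hand": 0.006}
    - {"translation": [0, -0.009, 0], "angular": [0, 0, 0], "hand": 0.006}
    - {"translation": [0, -0.005, 0], "angular": [0, 0, 0], "hand": 0.006}

```text
time_s: 43.05
eef_pos: [0.4395, 0.1894, 0.0678]
eef_rot: [-0.0, 1.0, -0.019, 0.001]
wrist_force: [-0.1, -1.3, 7.2]
opening: 0.154
```

Run:
```python
from h import *
o=state();print(vl(o['eef_pos']))
```

```text
t43.05 pos [0.4395 0.1894 0.0678] yaw -0.0390 tilt [ 0.002  0.    -1.   ] open 13.1mm F [-0.1 -1.3  7.2]
[-0.04495644  0.08135197  0.06779306]
```

apply_moves:
  plan:
    - {"translation": [0, -0.004, 0], "angular": [0, 0, 0], "hand": 0.006}
    - {"translation": [0, -0.002, 0], "angular": [0, 0, 0], "hand": 0.006}
    - {"translation": [0, 0, 0], "angular": [0, 0, 0], "hand": 0.006}

```text
time_s: 43.42
eef_pos: [0.4398, 0.1944, 0.0678]
eef_rot: [0.001, 1.0, -0.02, 0.001]
wrist_force: [1.1, -4.2, 5.7]
opening: 0.153
```

Run:
```python
from h import *
o=state();print(vl(o['eef_pos']))
```

```text
t43.42 pos [0.4398 0.1944 0.0678] yaw -0.0391 tilt [ 0.002 -0.001 -1.   ] open 13.1mm F [ 1.1 -4.2  5.7]
[-0.04496064  0.08643509  0.0678011 ]
```

apply_moves:
  plan:
    - {"translation": [0, -0.002, 0], "angular": [0, 0, 0], "hand": 0.006}
    - {"translation": [0, 0, 0], "angular": [0, 0, 0], "hand": 0.006}

```text
time_s: 43.68
eef_pos: [0.4397, 0.1945, 0.0678]
eef_rot: [0.002, 1.0, -0.019, 0.001]
wrist_force: [-0.5, -16.1, 9.7]
opening: 0.156
```

Run:
```python
from h import *
o=state();print(vl(o['eef_pos']))
```

```text
t43.67 pos [0.4397 0.1945 0.0678] yaw -0.0389 tilt [ 0.001 -0.004 -1.   ] open 13.3mm F [ -0.5 -16.1   9.7]
[-0.04499729  0.08650743  0.06779682]
```

The stage is against its home stop: force rose to 16 N with no motion. Back off a hair, release and rise.

apply_moves:
  plan:
    - {"translation": [0, 0.002, 0], "angular": [0, 0, 0], "hand": 0.006}
    - {"translation": [0, 0, 0], "angular": [0, 0, 0], "hand": 0.085}
    - {"translation": [0, 0, 0], "angular": [0, 0, 0], "hand": 0.085}
    - {"translation": [0, 0, 0], "angular": [0, 0, 0], "hand": 0.085}
    - {"translation": [0, 0, 0], "angular": [0, 0, 0], "hand": 0.085}
    - {"translation": [0, 0, -0.045], "angular": [0, 0, 0], "hand": 0.085}
    - {"translation": [0, 0, -0.05], "angular": [0, 0, 0], "hand": 0.085}
    - {"translation": [-0.01, 0, -0.06], "angular": [0, 0, 0], "hand": 0.085}
    - {"translation": [-0.01, 0, -0.06], "angular": [0, 0, 0], "hand": 0.085}
    - {"translation": [0, 0, -0.035], "angular": [0, 0, 0], "hand": 0.085}

```text
time_s: 44.92
eef_pos: [0.4189, 0.1961, 0.3204]
eef_rot: [-0.0, 1.0, -0.019, 0.002]
wrist_force: [0.9, -0.2, -0.3]
opening: 0.995
```

Run:
```python
from h import *
o=state()
c=snap('side','s25.png'); crop(c,'s25b.png',140,160,310,295,4.7)
c=snap('top','t14.png'); crop(c,'t14b.png',95,90,295,240,4)
tip=vw(-.0235,.2205,0)
plan([((tip[0]-.02,tip[1],.318),V[2]),((tip[0],tip[1],.237),V[2])])
```

```text
t44.92 pos [0.4189 0.1961 0.3204] yaw -0.0387 tilt [ 0.004  0.001 -1.   ] open 85.0mm F [ 0.9 -0.2 -0.3]
leg -> [0.4467 0.3275 0.318 ] n 3
   [0.007, -0.044, 0.0013] rz 0.0008
   [0.007, -0.0441, 0.0013] rz 0.0008
   [0.0069, -0.0441, 0.0013] rz 0.0008
leg -> [0.4667 0.3275 0.237 ] n 2
   [0.01, -0.0004, 0.0405] rz -0.0
   [0.01, -0.0004, 0.0405] rz -0.0
```

View pics/s25b.png

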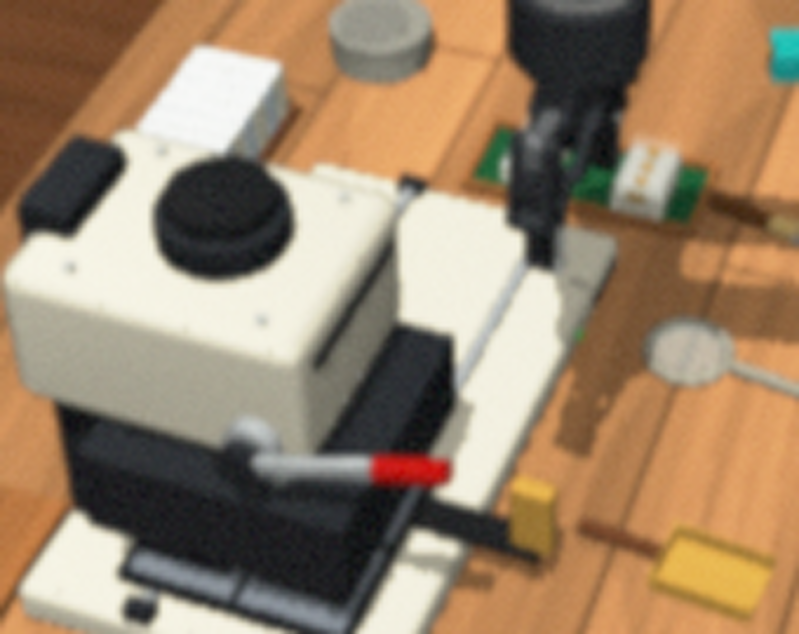

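View pics/t14b.png

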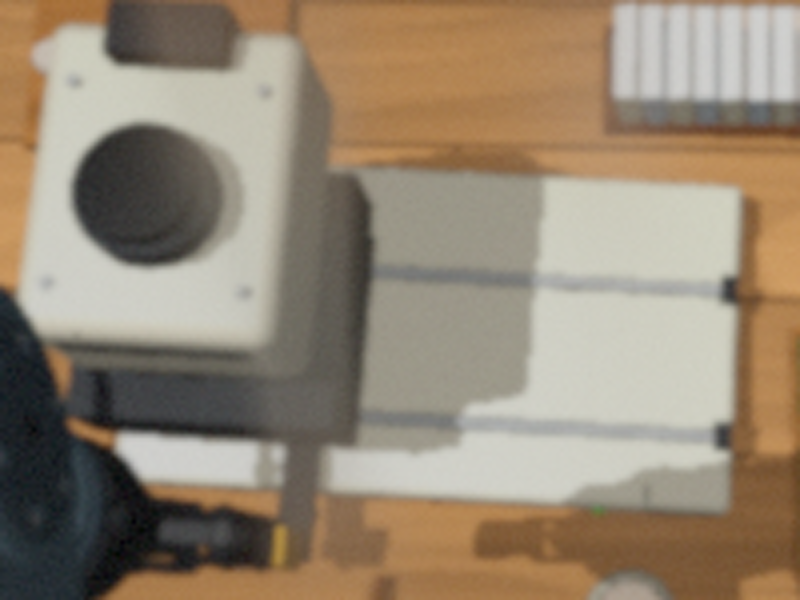

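apply_moves:
  plan:
    - {"translation": [0.007, -0.044, 0.0013], "angular": [0, 0, 0.0008], "hand": 0.085}
    - {"translation": [0.007, -0.0441, 0.0013], "angular": [0, 0, 0.0008], "hand": 0.085}
    - {"translation": [0.0069, -0.0441, 0.0013], "angular": [0, 0, 0.0008], "hand": 0.085}
    - {"translation": [0, 0, 0], "angular": [0, 0, 0], "hand": 0.085}

```text
time_s: 45.52
eef_pos: [0.4442, 0.329, 0.3108]
eef_rot: [0.0, 1.0, -0.019, -0.001]
wrist_force: [-0.2, -0.5, -1.0]
opening: 0.997
```

Run:
```python
from h import *
o=state()
tip=vw(-.0235,.2205,0)
plan([((tip[0],tip[1],.237),V[2])],dp=.03)
```

```text
t45.52 pos [0.4442 0.329  0.3108] yaw -0.0386 tilt [-0.003 -0.001 -1.   ] open 85.1mm F [-0.2 -0.5 -1. ]
leg -> [0.4667 0.3275 0.237 ] n 3
   [0.0075, 0.0002, 0.0246] rz 0.0009
   [0.0075, 0.0002, 0.0246] rz 0.0009
   [0.0075, 0.0002, 0.0246] rz 0.0009
```

apply_moves:
  plan:
    - {"translation": [0.0075, 0.0002, 0.0246], "angular": [0, 0, 0.0009], "hand": 0.085}
    - {"translation": [0.0075, 0.0002, 0.0246], "angular": [0, 0, 0.0009], "hand": 0.085}
    - {"translation": [0.0075, 0.0002, 0.0246], "angular": [0, 0, 0.0009], "hand": 0.085}
    - {"translation": [0, 0, 0], "angular": [0, 0, 0], "hand": 0.006}
    - {"translation": [0, 0, 0], "angular": [0, 0, 0], "hand": 0.006}
    - {"translation": [0, 0, 0], "angular": [0, 0, 0], "hand": 0.006}
    - {"translation": [0, 0, 0], "angular": [0, 0, 0], "hand": 0.006}
    - {"translation": [0, 0, 0], "angular": [0, 0, 0], "hand": 0.006}

```text
time_s: 46.52
eef_pos: [0.4677, 0.3281, 0.2406]
eef_rot: [-0.003, 1.0, -0.022, 0.001]
wrist_force: [1.6, 9.1, -0.5]
opening: 0.16
```

Run:
```python
from h import *
o=state();print(vl(o['eef_pos']))
c=snap('side','s26.png'); crop(c,'s26b.png',140,160,310,295,4.7)
```

```text
t46.52 pos [0.4677 0.3281 0.2406] yaw -0.0435 tilt [ 0.003  0.006 -1.   ] open 13.7mm F [ 1.6  9.1 -0.5]
[-0.02259047  0.22109013  0.24063072]
```

View pics/s26b.png

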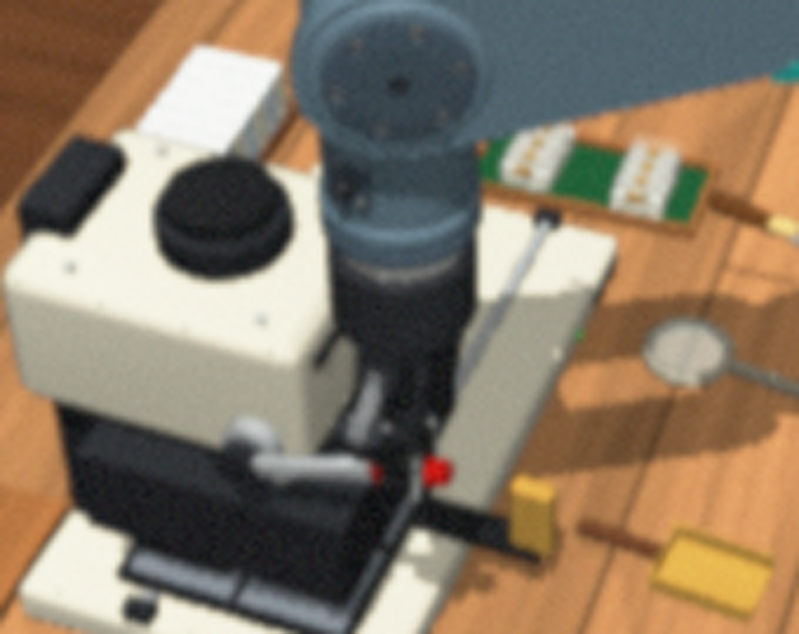

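The lever is pinched. Now the reverse arc down.

apply_moves:
  plan:
    - {"translation": [-0.0032, 0, 0.0084], "angular": [0, 0, 0], "hand": 0.006}
    - {"translation": [-0.0025, 0, 0.0086], "angular": [0, 0, 0], "hand": 0.006}
    - {"translation": [-0.0018, 0, 0.0088], "angular": [0, 0, 0], "hand": 0.006}
    - {"translation": [-0.0011, 0, 0.0089], "angular": [0, 0, 0], "hand": 0.006}
    - {"translation": [-0.0004, 0, 0.009], "angular": [0, 0, 0], "hand": 0.006}

```text
time_s: 47.2
eef_pos: [0.4556, 0.3286, 0.1961]
eef_rot: [-0.002, 1.0, -0.021, -0.002]
wrist_force: [-10.0, 9.8, 4.8]
opening: 0.156
```

apply_moves:
  plan:
    - {"translation": [0.0004, 0, 0.009], "angular": [0, 0, 0], "hand": 0.006}
    - {"translation": [0.0011, 0, 0.0089], "angular": [0, 0, 0], "hand": 0.006}
    - {"translation": [0.0018, 0, 0.0088], "angular": [0, 0, 0], "hand": 0.006}
    - {"translation": [0.0025, 0, 0.0086], "angular": [0, 0, 0], "hand": 0.006}
    - {"translation": [0.0032, 0, 0.0084], "angular": [0, 0, 0], "hand": 0.006}
    - {"translation": [0, 0, 0], "angular": [0, 0, 0], "hand": 0.006}

```text
time_s: 47.95
eef_pos: [0.4655, 0.3284, 0.1536]
eef_rot: [-0.002, 1.0, -0.021, -0.001]
wrist_force: [-13.1, 5.9, 9.1]
opening: 0.159
```

Run:
```python
from h import *
o=state();print(vl(o['eef_pos']))
```

```text
t47.95 pos [0.4655 0.3284 0.1536] yaw -0.0425 tilt [-0.002  0.005 -1.   ] open 13.6mm F [-13.1   5.9   9.1]
[-0.02473129  0.22133387  0.1536374 ]
```

apply_moves:
  plan:
    - {"translation": [0.001, 0, 0.003], "angular": [0, 0, 0], "hand": 0.006}
    - {"translation": [0, 0, 0], "angular": [0, 0, 0], "hand": 0.006}
    - {"translation": [0, 0, 0], "angular": [0, 0, 0], "hand": 0.006}

```text
time_s: 48.32
eef_pos: [0.4669, 0.3284, 0.1521]
eef_rot: [-0.002, 1.0, -0.021, -0.0]
wrist_force: [-14.4, 5.5, 18.3]
opening: 0.16
```

apply_moves:
  plan:
    - {"translation": [0, 0, 0], "angular": [0, 0, 0], "hand": 0.085}
    - {"translation": [0, 0, 0], "angular": [0, 0, 0], "hand": 0.085}
    - {"translation": [0, 0, 0], "angular": [0, 0, 0], "hand": 0.085}
    - {"translation": [0, 0, 0], "angular": [0, 0, 0], "hand": 0.085}
    - {"translation": [0, 0, -0.04], "angular": [0, 0, 0], "hand": 0.085}
    - {"translation": [-0.01, 0, -0.06], "angular": [0, 0, 0], "hand": 0.085}
    - {"translation": [-0.02, 0, -0.06], "angular": [0, 0, 0], "hand": 0.085}
    - {"translation": [-0.03, 0.05, -0.02], "angular": [0, 0, 0], "hand": 0.085}
    - {"translation": [-0.02, 0.06, 0], "angular": [0, 0, 0], "hand": 0.085}
    - {"translation": [0, 0.06, 0], "angular": [0, 0, 0], "hand": 0.085}

```text
time_s: 49.58
eef_pos: [0.3801, 0.1588, 0.3284]
eef_rot: [-0.0, 1.0, -0.021, 0.001]
wrist_force: [1.3, -0.9, -0.0]
opening: 0.992
```

apply_moves:
  plan:
    - {"translation": [0, 0.06, 0], "angular": [0, 0, 0], "hand": 0.085}
    - {"translation": [0, 0.06, 0], "angular": [0, 0, 0], "hand": 0.085}
    - {"translation": [0, 0, 0], "angular": [0, 0, 0], "hand": 0.085}

```text
time_s: 49.95
eef_pos: [0.376, 0.0359, 0.328]
eef_rot: [0.001, 1.0, -0.027, 0.0]
wrist_force: [-0.2, 0.6, -0.1]
opening: 0.998
```

Run:
```python
from h import *
o=state()
c=snap('side','s27.png'); crop(c,'s27b.png',140,180,310,315,4.7)
c=snap('top','t15.png'); crop(c,'t15b.png',95,90,295,240,4); crop(c,'t15c.png',0,0,512,384,1.56)
```

```text
t49.95 pos [0.376  0.0359 0.328 ] yaw -0.0535 tilt [ 0.    -0.001 -1.   ] open 85.2mm F [-0.2  0.6 -0.1]
```

View pics/s27b.png

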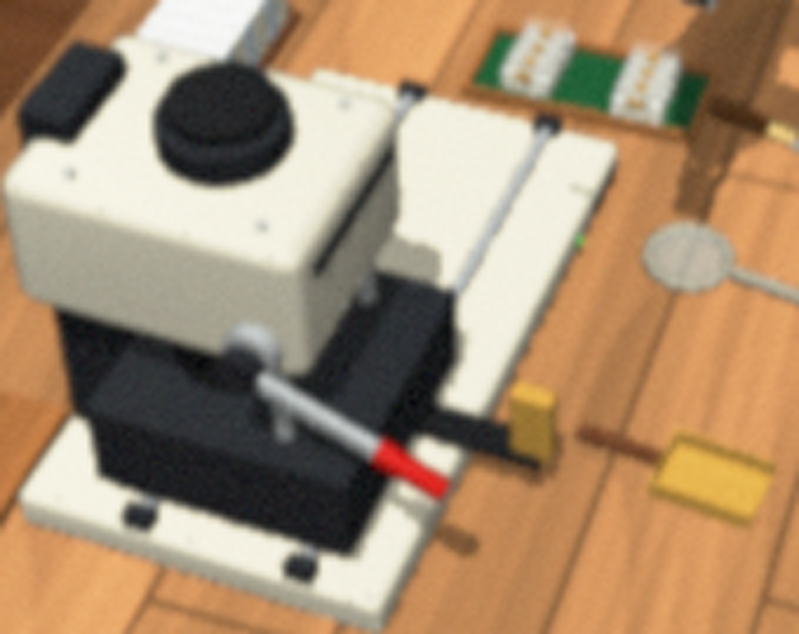

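View pics/t15c.png

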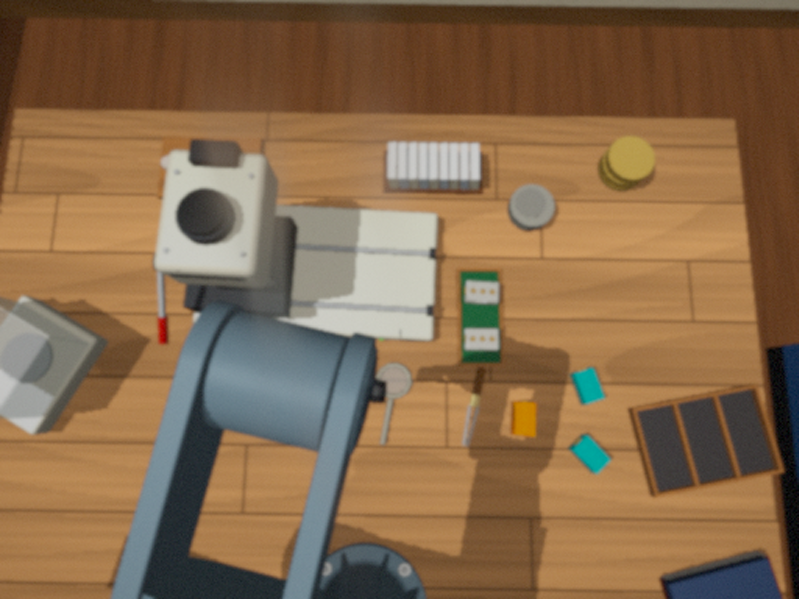

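The lever points down as it did at the start (red end (447,490)). The hood is closed over the stage, the grip is at its home position (533,425) and both white boxes are in the tray. The bystanders have not moved. Handing in.

```bash
python3 -c "
from h import *
print(ctrl.hand_in()); state()"
```

```text
the job is handed in; nothing more can be done
None
the job is handed in; nothing more can be done
```

The batch in the viewer is changed and the job is handed in at about 50 s. No verdict was reported, so the checks below are my own.

**What I did:**
- Raised the head with the red lever and pulled the stage out to its stop.
- Moved both white boxes to the green-lined tray.
- Set the blue, red and green black boxes lid up in three separate bays.
- Pushed the stage home and put the lever down, then backed the arm clear.

**Last checks:**
- **Black boxes:** before the hood closed they measured at (+40, +35), (+38, −41) and (−38, +33) mm from the stage middle, all inside the 64 mm limit. Once the hood was down I could not see them.
- **White boxes:** they measured within about 3 mm of their intended tray spots after placing, and still lay there in the last pictures.
- **Stage:** at home the push rose to 16 N with no further motion, and the grip was back at its starting pixel position.
- **Lever and hood:** they look as they did at the start. The lever may sit a pixel or two lower in the picture, and I put no angle to it.
- **Other things on the bench:** the tin, tweezer, magnifier, scoop and the orange and turquoise look-alikes showed no movement by eye in the pictures; I did not measure them. In the last top view the arm hides the scoop, but the side view shows it in place.

No check failed or disagreed. Box heights and tilts I judged by eye only, apart from the gripper height when each box was released.

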